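# Lock the finishing tools away in the combination case

### The job

Set the case's dials to its code (red 5, green 1, blue 4), raise the lid to about 80 degrees, just short of upright, and let go of it there. Put every finishing tool on the bench into the case, lying flat on its floor side by side, carrying each one level (they are head-heavy). Then shut the lid fully and turn the red dial back to 0 to lock it, leaving the other things on the bench where they are.

Things in the scene. Friction and masses are not known exactly. Their poses are not given: they have to be found in the camera images.
- case: grey case fixed to the bench. Origin: centre of the box's underside, z up. Box 250 (x) by 250 (y) mm, 45 mm high, walls and floor 6 mm; floor top at z = 6 mm. Lid hinged on the +y rim. In front, x = -125 to -195 mm, a lock ledge 30 mm high and 280 mm along y carries white dial plates (4 mm thick) at x = -160, y = +88 (red), 0 (green), -88 mm (blue)
- lid (a joint): lid angle in rad: 0 shut, grows as it opens, stop at 1.92. Stiff hinge (about 0.65 N m) that stays where it is left. The lid is a 250 mm wide plate, 8 mm thick
- lid_handle (a point): centre of the lid's pull: a steel barrel, 34 mm long, 18 mm across, parallel to the hinge (ends along the case's x), on a post 16 mm along the barrel and 12 mm thick; its axis lies 38 mm above the lid's underside (the hinge's level when shut), 230 mm from the hinge, 20 mm in from the free edge at -y. Axes turn with the lid; shut, they are the case's
- lid_hinge (a point): point on the hinge axis, level with the box's rim, in the middle of the hinge, which runs along the case's x
- dial_red (a joint): red dial, rad: 0 when its white pointer is at the long red tick nearest the robot (pointer along -x of the case); grows clockwise seen from above. Seven ticks, 0 to 6, are 0.5236 rad (30 degrees) apart: 3 points to +y of the case, 6 to +x. Stops at -0.4 and 3.54; stays where left (friction 0.05 N m)
- red_grip (a point): on the red dial's upright axis, 7 mm below the top of its bar grip (40 mm long, 14 mm wide, 30 mm high, on a disc 42 mm across and 8 mm thick). The bar lies along the pointer, a white line on one half of its top and on that end. Axes turn with the dial; at 0 they are the case's
- dial_green (a joint): green dial, rad: 0 when its white pointer is at the long red tick nearest the robot (pointer along -x of the case); grows clockwise seen from above. Seven ticks, 0 to 6, are 0.5236 rad (30 degrees) apart: 3 points to +y of the case, 6 to +x. Stops at -0.4 and 3.54; stays where left (friction 0.05 N m)
- green_grip (a point): on the green dial's upright axis, 7 mm below the top of its bar grip (40 mm long, 14 mm wide, 30 mm high, on a disc 42 mm across and 8 mm thick). The bar lies along the pointer, a white line on one half of its top and on that end. Axes turn with the dial; at 0 they are the case's
- dial_blue (a joint): blue dial, rad: 0 when its white pointer is at the long red tick nearest the robot (pointer along -x of the case); grows clockwise seen from above. Seven ticks, 0 to 6, are 0.5236 rad (30 degrees) apart: 3 points to +y of the case, 6 to +x. Stops at -0.4 and 3.54; stays where left (friction 0.05 N m)
- blue_grip (a point): on the blue dial's upright axis, 7 mm below the top of its bar grip (40 mm long, 14 mm wide, 30 mm high, on a disc 42 mm across and 8 mm thick). The bar lies along the pointer, a white line on one half of its top and on that end. Axes turn with the dial; at 0 they are the case's
- tool1: finishing tool, 180 mm long, 26 mm high: wooden handle 20 mm wide from x = -90 to +50 mm, brass head 36 mm wide from +50 to +90 mm. Origin: mid-length, on the underside; x points to the head, z up. 0.25 to 0.5 kg; head-heavy: it balances somewhere between x = +10 and +42 mm. None if absent
- tool2: finishing tool, 180 mm long, 26 mm high: wooden handle 20 mm wide from x = -90 to +50 mm, bright steel head 36 mm wide from +50 to +90 mm. Origin: mid-length, on the underside; x points to the head, z up. 0.25 to 0.5 kg; head-heavy: it balances somewhere between x = +10 and +42 mm. None if absent
- tool3: finishing tool, 180 mm long, 26 mm high: wooden handle 20 mm wide from x = -90 to +50 mm, copper head 36 mm wide from +50 to +90 mm. Origin: mid-length, on the underside; x points to the head, z up. 0.25 to 0.5 kg; head-heavy: it balances somewhere between x = +10 and +42 mm. None if absent
- paste_jar: bystander: jar with a white cap, 56 mm across, 60 mm high; origin at the centre of its underside
- brush_cup: bystander: white cup, 72 mm across, 85 mm high; origin at the centre of its underside
- spool: bystander: orange spool, 36 mm across, 40 mm high; origin at the centre of its underside
- bone_folder: bystander: white flat folder, 150 x 22 x 5 mm; origin at the centre of its underside
- dye_pot: bystander: small amber pot, 60 mm across, 45 mm high; origin at the centre of its underside
- press_weight: bystander: dark steel round weight, 60 mm across, 40 mm high; origin at the centre of its underside
Not all that is in view belongs to the job. What is shaped like the tool1 but pink is not meant.

How it is judged (in metres and radians):
On the way, in this order (a step that is already met when the one before it is completed fails the run):
1. with the lid shut, all three dials stand at the code: red 5, green 1, blue 4, each within 9 degrees (value of joint dial_red between 2.458 and 2.778 rad and value of joint dial_green between 0.3636 and 0.6836 rad and value of joint dial_blue between 1.9344 and 2.2544 rad and value of joint lid below 0.06 rad), for 0.2 s.
2. the lid stands by itself at 70 to 90 degrees (value of joint lid between 1.22 and 1.57 rad and contact force between case and the fingers below 0.5 N), for 0.4 s.
3. every tool lies flat on the case's floor with the lid still standing open (over 57 degrees) (value of joint lid above 1 rad and x of tool1 in the frame of case between -0.115 and 0.115 m and y of tool1 in the frame of case between -0.115 and 0.115 m and z of each of tool1, tool2, tool3 in the frame of case below 0.02 m and angle between each of tool1, tool2, tool3's own z axis and vertical below 0.15 rad and linear speed of each of tool1, tool2, tool3 below 0.03 m/s and x of tool2 in the frame of case between -0.115 and 0.115 m and y of tool2 in the frame of case between -0.115 and 0.115 m and x of tool3 in the frame of case between -0.115 and 0.115 m and y of tool3 in the frame of case between -0.115 and 0.115 m), for 0.3 s.
4. the lid is shut (value of joint lid below 0.06 rad), for 0.2 s.
At the end, for the whole second after the job is handed in: the lid is shut (within 3.4 degrees), the red dial is at 0 within 9 degrees, and every tool present lies flat on the case's floor inside it, at rest (value of joint lid below 0.06 rad and value of joint dial_red between -0.16 and 0.16 rad and x of tool1 in the frame of case between -0.115 and 0.115 m and y of tool1 in the frame of case between -0.115 and 0.115 m and z of each of tool1, tool2, tool3 in the frame of case below 0.02 m and angle between each of tool1, tool2, tool3's own z axis and vertical below 0.15 rad and linear speed of each of tool1, tool2, tool3 below 0.03 m/s and x of tool2 in the frame of case between -0.115 and 0.115 m and y of tool2 in the frame of case between -0.115 and 0.115 m and x of tool3 in the frame of case between -0.115 and 0.115 m and y of tool3 in the frame of case between -0.115 and 0.115 m); the robot touches nothing.
It fails at once if a bystander is pushed more than 40 mm or tipped over (distance of any of paste_jar, brush_cup, spool, bone_folder, dye_pot, press_weight from where it was at the start of the episode above 0.04 m or angle between any of paste_jar, brush_cup, spool, bone_folder, dye_pot, press_weight's own z axis and vertical above 0.6 rad).
It fails at once if a tool is carried (origin more than 85 mm above the bench) more than 17 degrees out of level end to end ((height (world z) of tool1 above 0.085 m and (angle between tool1's own x axis and vertical below 1.27 rad or angle between tool1's own x axis and vertical above 1.87 rad)) or (height (world z) of tool2 above 0.085 m and (angle between tool2's own x axis and vertical below 1.27 rad or angle between tool2's own x axis and vertical above 1.87 rad)) or (height (world z) of tool3 above 0.085 m and (angle between tool3's own x axis and vertical below 1.27 rad or angle between tool3's own x axis and vertical above 1.87 rad))).
Of tool1, tool2, tool3 only 2 to 3 are there at a start; the rules pass over those that are not, and their reading is None.
At some moment in a run one of tool1, tool2, tool3 may be knocked a few centimetres aside while the robot is not near it.
It also fails if it takes over 210 s, if anything falls off the work surface, if the arm or the gripper's body presses on something with over 40 N, if the wrist force passes 120 N, or if a joint passes its speed limit or range.

### The arm

A 6-joint arm with a two-finger parallel gripper is mounted at the origin on the work surface. World frame = base frame: x ahead of the robot, y to its left, z up, the work surface at z = 0. Lengths are in mm, angles in rad, forces in N, time in s.
With the tool pointing down it reaches from about 275 to 825 mm from the base axis. Payload 5.2 kg.
Tool frame: the origin (TCP) lies midway between the tips of the shut fingers; the grasp point (between the pads) lies 19 mm behind it; y points along the fingers, x is the direction in which the jaws open and shut, and the axes are right-handed (so a half turn about y gives the same grasp; the last joint's range is limited). The gripper opens to 93 mm and grips with 3 to 60 N. Pads are 15 mm wide; open, the fingers measure 128 mm over their backs; the gripper's body (75 mm by 188 mm) begins 65 mm behind the grasp point.
Start: joints at [0.911, 0.259, 1.535, -0, 1.348, -0.203], TCP at [242.573, 493.623, 218.653] pointing down, gripper open.
Joint ranges: [-3.14, 3.14], [-0.91, 2.08], [0.19, 2.58], [-1.22, 4.36], [0.22, 2.71], [-3.12, 3.12]. Speed limits (rad/s): [2.57, 2.57, 3.14, 3.14, 3.14, 3.14].

### API

Orientations are given as a unit quaternion [x, y, z, w].
In Python, from bench import env gives the robot as it stands. The module is installed in compiled form; this text tells all that it offers.
- The arm moves only by the shell command python3 -m crank 'ROWS' [FORCE]. ROWS is a JSON object of lists of equal length, an entry for each row: "rot": the turn, a rotation vector about the tool's x, y, z normalised to -1 to 1, where 1 is 60 degrees, a list of three; "dp": the shift along the tool's x, y, z normalised to -1 to 1, where 1 is 300 mm, a list of three; "gripper": the closure, from -1 (fully open) to 1 (shut). A call has 1 to 8 rows; each row is the pose to reach, as a shift and turn from the pose commanded when the call began, along the tool's axes at that moment; what a row does not reach only later rows make up. A row lasts 1/12 s, in which the tool goes at most 41.7 mm and 7.16 degrees, less where a joint would pass 70% of its speed; a pose out of reach is approached as far as the arm can. A call with a number of a shift or a turn outside -1 to 1 is refused whole. A call with a gripper value outside its range is refused whole. The fingers move at their own pace and stop on an object; FORCE is the grip in N (left out, the last holds). Time passes only in rows, so rows that repeat a pose let the fingers close. It gives the time, the measured TCP pose, the force and the opening at its end, in the units of the state.
- env.sense(): the state, without advancing time (a new reading comes with each control period).
- env.grab_frame(name): name is "side" or "top"; returns a dict with "pixels" (384x512x3 uint8, blue, green, red), "fx", "fy", "cx", "cy" (pixels), "origin" and "rotation" of the camera in the world. Camera axes: x right, y down, z forward; pixel columns grow to the right and rows downward; lengths in mm; the calibration is good to about 2 mm. A picture is of the moment at which its call begins. There is no depth.
- env.sign_off(): hands the job in, once; it reports no verdict.
The state is a dict: "time_s": time; "joints": joint angles; "dq": joint speeds; "joint_torque": joint torques, N m; "tcp_pos": TCP position; "eef_rot": TCP orientation; "wrist_force": force on the tool from outside, world axes, zero at the start; "moment": the same for the moment, N m; "width": finger opening in mm.
Only numpy, scipy, OpenCV 4.12 (cv2) and the standard library are available. Lean on these libraries where they do the work, as an engineer would, in place of code of your own. Each camera call takes 0.05 s, during which the arm holds its last target.

## Working session

There is one attempt and no reset: what is moved stays moved. The work goes in short steps, Python scripts to look and compute and a shell command to move; the robot and the scene stay as the last step left them, time stands still between calls to the robot, and variables do not carry over. Pictures are saved under pics/ and viewed, and the job is handed in when it is done.

```bash
ls; mkdir -p pics; python3 - <<'E'
from bench import env
import cv2,numpy as np
print(env.sense())
for n in("top","side"):
    f=env.grab_frame(n); cv2.imwrite(f"pics/{n}0.png",f["pixels"]); print({k:np.array(v).round(4).tolist() for k,v in f.items() if k!="pixels"})
E
```

```text
pics
{'time_s': 0.0, 'joints': array([ 9.11206451e-01,  2.59338935e-01,  1.53606747e+00,  4.88292269e-06,
        1.34797649e+00, -2.02807375e-01]), 'dq': array([ 0.00095435, -0.00064501,  0.00150771,  0.00162006,  0.00061931,
        0.00091078]), 'joint_torque': array([ 1.13303347e-03, -4.37302601e+01, -2.83997709e+01,  7.19741941e-02,
        4.14104643e-02, -1.19317933e-04]), 'tcp_pos': array([242.23206894, 493.19132228, 217.82615193]), 'eef_rot': array([ 0.60043928,  0.37321581, -0.37440429, -0.60000338]), 'wrist_force': array([-0.3809793 , -0.50997655,  0.39275783]), 'moment': array([ 0.00381169,  0.02893957, -0.03580011]), 'width': 93.07722471334894}
{'fx': 367.5621, 'fy': 367.5621, 'cx': 263.3982, 'cy': 192.5135, 'origin': [368.33, -83.9075, 1167.966], 'rotation': [0.709, -0.7033, 0.0286, -0.0437]}
{'fx': 414.438, 'fy': 414.438, 'cx': 253.9704, 'cy': 191.7479, 'origin': [255.3135, -797.06, 879.7978], 'rotation': [0.9174, -0.1351, 0.0577, -0.3698]}
```

View pics/top0.png

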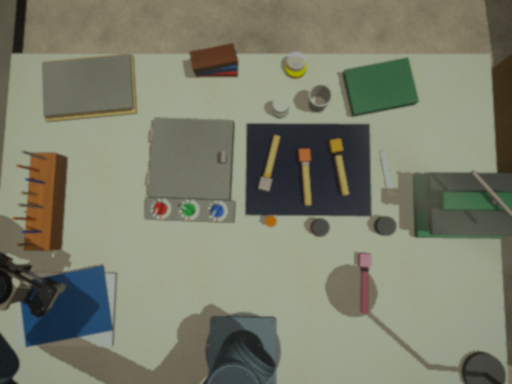

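View pics/side0.png

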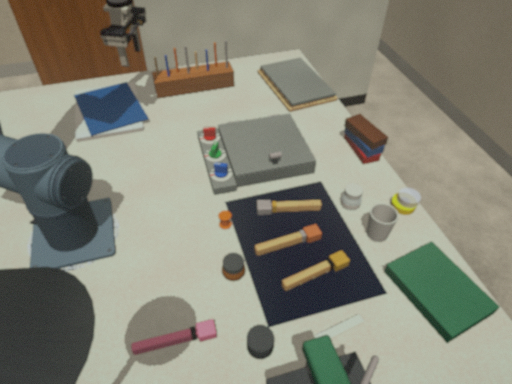

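Bench contains steel-, copper- and brass-headed tools on the dark mat; the look-alike is the pink one at (365,283) top. Enlarging.

```bash
cat > h.py <<'E'
from bench import env
import cv2,numpy as np
from scipy.spatial.transform import Rotation as R
def grab(n):
    f=env.grab_frame(n); f["R"]=R.from_quat(f["rotation"]).as_matrix(); f["o"]=np.array(f["origin"]); return f
def px2w(f,u,v,z):
    d=f["R"]@np.array([(u-f["cx"])/f["fx"],(v-f["cy"])/f["fy"],1]); return f["o"]+d*(z-f["o"][2])/d[2]
def w2px(f,p):
    c=f["R"].T@(np.array(p,float)-f["o"]); return np.array([f["fx"]*c[0]/c[2]+f["cx"],f["fy"]*c[1]/c[2]+f["cy"]])
def crop(f,u0,v0,u1,v1,s,name,grid=10):
    c=cv2.resize(f["pixels"][v0:v1,u0:u1],None,fx=s,fy=s,interpolation=cv2.INTER_CUBIC)
    for u in range(u0-u0%grid+grid,u1,grid):
        cv2.line(c,((u-u0)*s,0),((u-u0)*s,6),(0,255,255),1); cv2.putText(c,str(u),((u-u0)*s,16),0,.35,(0,255,255),1)
    for v in range(v0-v0%grid+grid,v1,grid):
        cv2.line(c,(0,(v-v0)*s),(6,(v-v0)*s),(0,255,255),1); cv2.putText(c,str(v),(8,(v-v0)*s+4),0,.35,(0,255,255),1)
    cv2.imwrite("pics/"+name,c)
def st():
    s=env.sense(); M=R.from_quat(s["eef_rot"]).as_matrix()
    print("t",round(s["time_s"],2),"tcp",s["tcp_pos"].round(1),"F",s["wrist_force"].round(1),"w",round(s["width"],1)); print(M.round(3).tolist()); return s,M
E
python3 - <<'E'
from h import *
f=grab("top"); crop(f,140,110,245,230,6,"t1.png"); crop(f,240,115,380,240,5,"t2.png")
g=grab("side"); crop(g,190,105,320,200,6,"s1.png")
st()
E
```

```text
t 0.2 tcp [242.4 493.4 218.2] F [-0.1 -0.4 -0.5] w 93.3
[[0.441, -0.001, -0.897], [0.897, -0.001, 0.441], [-0.001, -1.0, 0.0]]
```

View pics/t1.png

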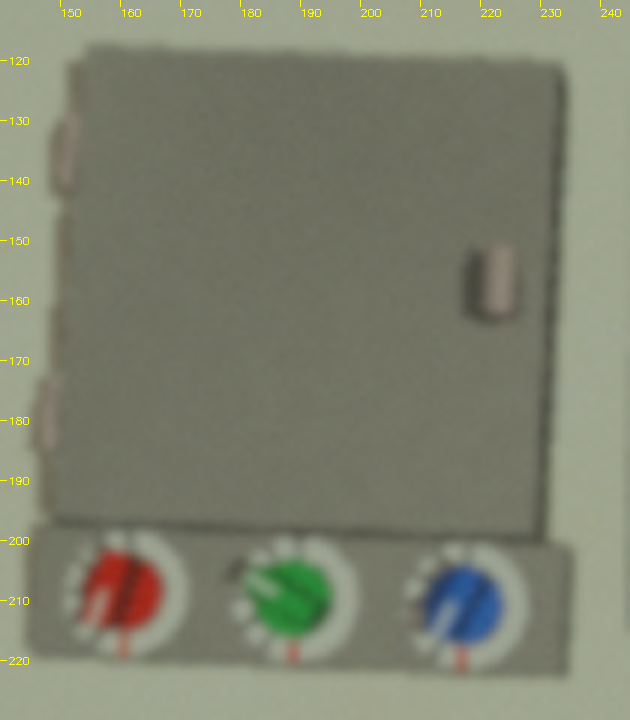

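View pics/t2.png

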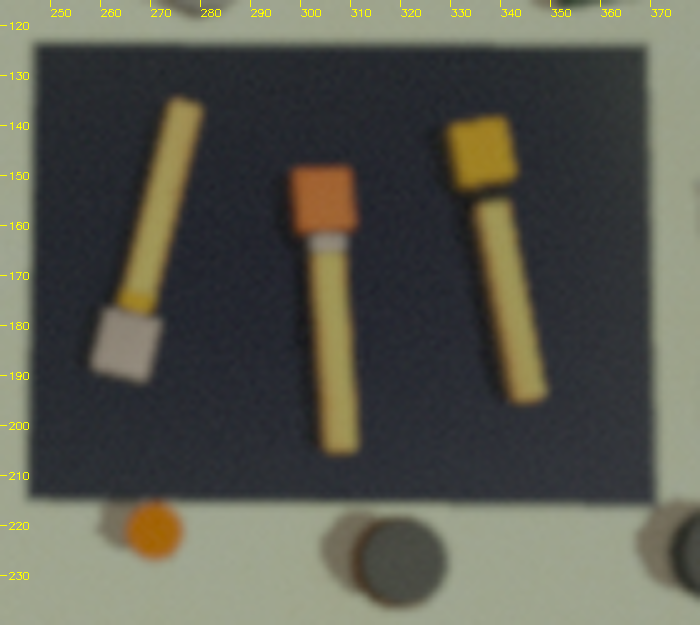

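View pics/s1.png

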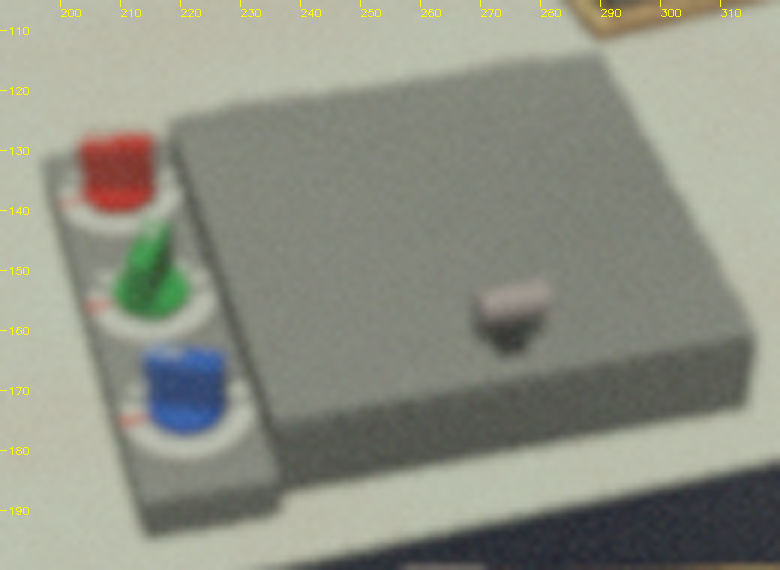

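```bash
cat > fit.py <<'E'
from h import *
from scipy.optimize import least_squares
f=grab("top"); g=grab("side")
obs=[(f,(125,-125,53),(233.2,120.8)),(f,(-125,-125,53),(230.3,199.8)),(f,(-125,125,53),(148,196.5)),(f,(125,125,53),(153.3,118)),
(f,(-195,140,30),(144.5,219.3)),(f,(-195,-140,30),(234.5,222.5)),(f,(0,-105,87),(222.7,156.5)),
(g,(-125,125,53),(218.5,125)),(g,(-125,-125,53),(235.5,176)),(g,(125,-125,53),(315,161.5)),(g,(125,125,53),(290,114.5)),(g,(0,-105,83),(275,155.5)),(g,(-195,140,30),(197,131))]
def T(p,q):
    c,s=np.cos(p[2]),np.sin(p[2]); return np.array([p[0]+c*q[0]-s*q[1],p[1]+s*q[0]+c*q[1],q[2]])
for sel in ([f],[g],[f,g]):
    O=[o for o in obs if any(o[0] is k for k in sel)]
    r=least_squares(lambda p:np.concatenate([w2px(o[0],T(p,o[1]))-o[2] for o in O]),[450,150,0],x_scale=[100,100,.1])
    print(r.x.round(4),np.abs(r.fun).max()); print(r.fun.reshape(-1,2).round(1).tolist())
p=r.x
for n,y in(("red",88),("green",0),("blue",-88)):
    print(n,T(p,(-160,y,0)).round(1),w2px(f,T(p,(-160,y,64))).round(1))
# tools: top-view ends at z=26
for n,h,t in(("steel",(264.0,188.6),(276.4,134.5)),("copper",(302,148),(306.7,205.3)),("brass",(333.0,139),(343.5,195))):
    pass
E
python3 fit.py
```

```text
[ 5.884548e+02  1.653864e+02 -2.530000e-02] 1.0676843138296022
[[-0.1, -1.1], [-0.8, -0.2], [0.3, 0.4], [0.2, -0.5], [-0.1, 0.5], [-0.3, 0.4], [0.7, 0.3]]
[ 5.869214e+02  1.609553e+02 -3.850000e-02] 1.5048518721727078
[[-0.7, -0.3], [-0.7, -0.2], [1.5, -0.0], [0.3, -0.9], [-0.1, 0.9], [-0.4, -0.2]]
[ 5.88026e+02  1.64097e+02 -3.03000e-02] 1.6355347558517224
[[0.5, -0.7], [-0.6, 0.1], [0.5, 0.4], [0.9, -0.5], [0.1, 0.4], [-0.2, 0.8], [1.1, 0.6], [-0.8, -0.7], [-0.2, -0.8], [1.6, -1.1], [-0.1, -1.6], [0.2, 0.1], [-0.5, -0.5]]
red [430.8 256.9   0. ] [158.6 208.5]
green [428.1 168.9   0. ] [187.5 209.6]
blue [425.4  81.    0. ] [216.5 210.7]
```

```bash
cat >> fit.py <<'E'
c=f["pixels"]; s=8; u0,v0,u1,v1=142,192,240,228
for q,nm in((p,"ovl"),):
    im=cv2.resize(c[v0:v1,u0:u1],None,fx=s,fy=s,interpolation=cv2.INTER_CUBIC)
    def D(pt,col,r=3):
        u=w2px(f,T(q,pt)); cv2.circle(im,(int((u[0]-u0+.5)*s),int((u[1]-v0+.5)*s)),r,col,1)
    for y in(88,0,-88):
        D((-160,y,34),(0,0,255)); D((-160,y,72),(0,255,255))
        for a in np.linspace(0,6.28,40): D((-160+21*np.cos(a),y+21*np.sin(a),42),(255,0,255),1)
    for x in np.linspace(-195,-125,15): D((x,140,30),(255,255,0),1);D((x,-140,30),(255,255,0),1)
    for y in np.linspace(-140,140,60): D((-195,y,30),(255,255,0),1); D((-125,y,53),(255,255,0),1) if abs(y)<125 else 0
    cv2.imwrite("pics/ovl.png",im)
c=g["pixels"]; s=6; u0,v0,u1,v1=190,105,320,200
im=cv2.resize(c[v0:v1,u0:u1],None,fx=s,fy=s,interpolation=cv2.INTER_CUBIC)
def D(pt,col,r=3):
    u=w2px(g,T(p,pt)); cv2.circle(im,(int((u[0]-u0+.5)*s),int((u[1]-v0+.5)*s)),r,col,1)
for y in(88,0,-88):
    D((-160,y,34),(0,0,255)); D((-160,y,72),(0,255,255))
for y in np.linspace(-140,140,60): D((-195,y,30),(255,255,0),1); D((-125,y,53),(255,255,0),1) if abs(y)<125 else 0
cv2.imwrite("pics/ovs.png",im)
E
python3 fit.py >/dev/null
```

```text
(no output)
```

View pics/ovl.png

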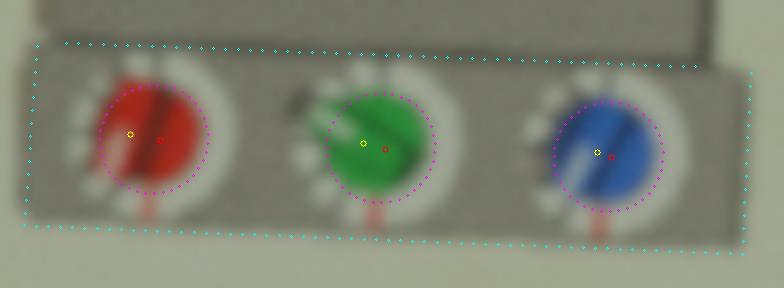

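View pics/ovs.png

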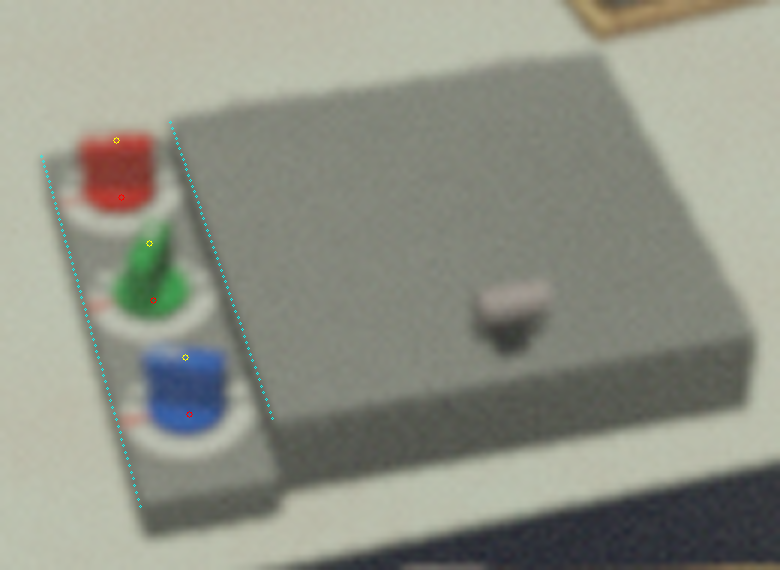

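```bash
cat > go.py <<'E'
# python3 go.py x y z heading_deg(jaw, mod 180 nearest) -> dp, rot numbers
from h import *
import sys
s,M=st()
x,y,z=map(float,sys.argv[1:4]); d=M.T@(np.array([x,y,z])-s["tcp_pos"])
h=np.degrees(np.arctan2(M[1,0],M[0,0])); print("heading",h.round(2),"tilt",np.degrees(np.arccos(-M[2,1])).round(2),"J6",s["joints"][5].round(2))
dp=d/300
print("dist",np.linalg.norm(d).round(1),"dp",dp.round(3))
if len(sys.argv)>4:
    t=float(sys.argv[4]); dh=(t-h+90)%180-90
    g=np.radians(h+dh); Md=np.array([[np.cos(g),0,np.sin(g)*-1],[np.sin(g),0,np.cos(g)],[0,-1,0]])
    rv=np.degrees(R.from_matrix(M.T@Md).as_rotvec())/60; print("rot",rv.round(3),"=deg",(rv*60).round(1))
E
python3 go.py 432 258 140 74
```

```text
t 0.4 tcp [242.5 493.5 218.5] F [-0.1 -0.2  0.1] w 93.0
[[0.441, -0.0, -0.897], [0.897, -0.0, 0.441], [-0.0, -1.0, 0.0]]
heading 63.82 tilt 0.02 J6 -0.2
dist 312.3 dp [-0.426  0.262 -0.913]
rot [-0.   -0.17 -0.  ] =deg [ -0.  -10.2  -0. ]
```

```bash
python3 -m crank '{"dp":[[-0.426,0.262,-0.913],[-0.426,0.262,-0.913],[-0.426,0.262,-0.913],[-0.426,0.262,-0.913],[-0.426,0.262,-0.913],[-0.426,0.262,-0.913],[-0.426,0.262,-0.913],[-0.426,0.262,-0.913]],"rot":[[0,-0.17,0],[0,-0.17,0],[0,-0.17,0],[0,-0.17,0],[0,-0.17,0],[0,-0.17,0],[0,-0.17,0],[0,-0.17,0]],"gripper":[0.25,0.25,0.25,0.25,0.25,0.25,0.25,0.25]}' 20
python3 go.py 432 258 90 74
python3 - <<'E'
from h import *
crop(grab("top"),130,180,250,250,6,"t3.png"); crop(grab("side"),150,60,270,190,5,"s3.png")
E
```

```text
time_s: 1.07
tcp_pos: [433.9, 255.0, 139.2]
eef_rot: [0.565, 0.425, -0.425, -0.565]
wrist_force: [0.0, 0.5, -0.0]
width: 44.4
t 1.07 tcp [433.9 255.  139.2] F [ 0.   0.5 -0. ] w 44.4
[[0.277, 0.0, -0.961], [0.961, -0.001, 0.277], [-0.001, -1.0, -0.001]]
heading 73.92 tilt 0.06 J6 -0.98
dist 49.4 dp [0.008 0.164 0.009]
rot [ 0.001 -0.001 -0.001] =deg [ 0.  -0.1 -0.1]
```

View pics/t3.png

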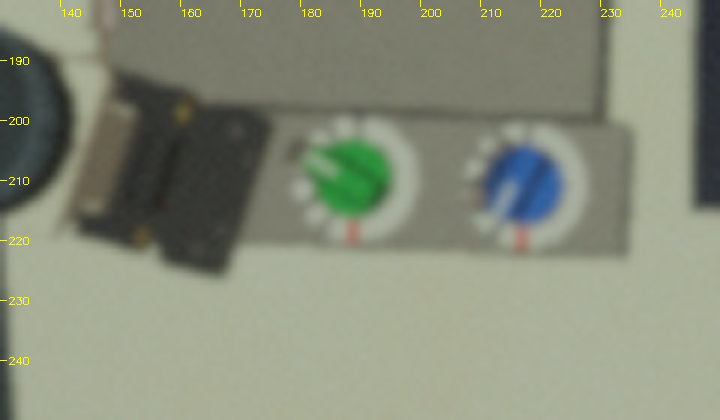

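View pics/s3.png

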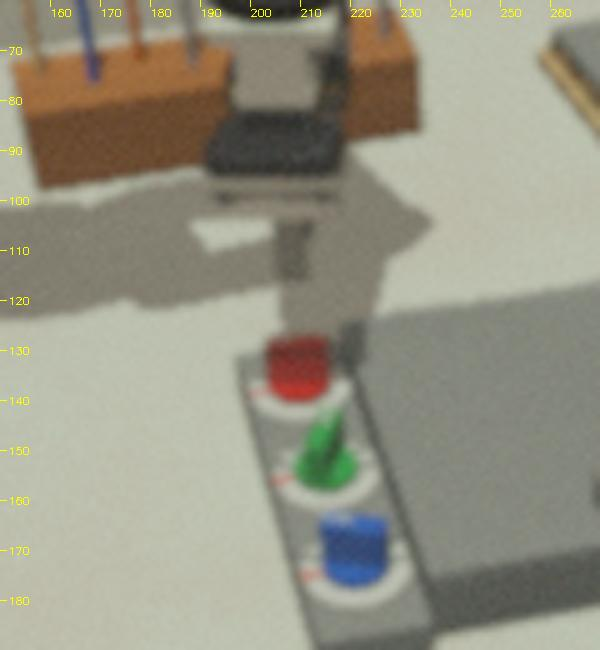

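```bash
python3 -m crank '{"dp":[[0.008,0.1,0.005],[0.008,0.16,0.005],[0.008,0.16,0.005],[0.008,0.16,0.005]],"rot":[[0,0,0],[0,0,0],[0,0,0],[0,0,0]],"gripper":[0.25,0.25,0.25,0.25]}' 20
python3 go.py 432 258 55 74
python3 - <<'E'
from h import *
f=grab("side");crop(f,180,90,240,150,10,"s3.png")
s=env.sense(); print(w2px(f,s["tcp_pos"]))
E
```

```text
time_s: 1.5
tcp_pos: [430.1, 261.3, 91.8]
eef_rot: [-0.564, -0.425, 0.427, 0.565]
wrist_force: [0.2, 0.1, 0.8]
width: 34.9
t 1.5 tcp [430.1 261.3  91.8] F [0.2 0.1 0.8] w 34.9
[[0.274, -0.002, -0.962], [0.962, -0.0, 0.274], [-0.001, -1.0, 0.002]]
heading 74.07 tilt 0.12 J6 -0.97
dist 37.0 dp [-0.009  0.123 -0.009]
rot [-0.002  0.001 -0.001] =deg [-0.1  0.1 -0.1]
[208.21437136 121.75017904]
```

View pics/s3.png

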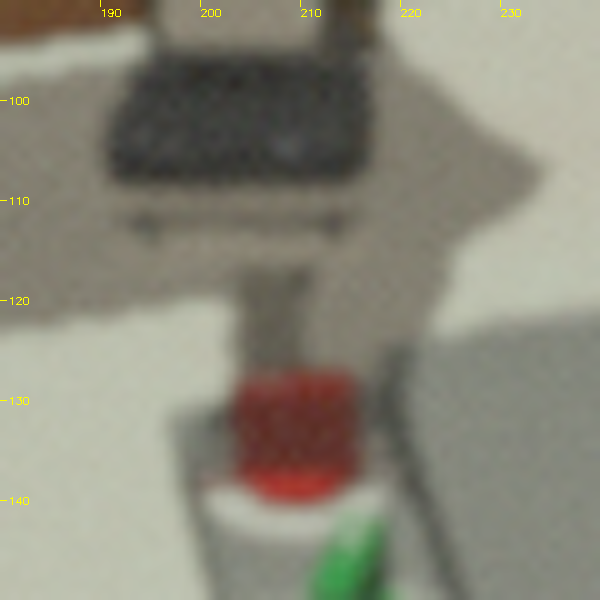

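```bash
python3 -m crank '{"dp":[[-0.009,0.1,-0.009],[-0.009,0.123,-0.009],[-0.009,0.123,-0.009],[-0.009,0.123,-0.009],[-0.009,0.123,-0.009],[-0.009,0.123,-0.009],[-0.009,0.123,-0.009],[-0.009,0.123,-0.009]],"rot":[[0,0,0],[0,0,0],[0,0,0],[0,0,0],[0,0,0],[0,0,0],[0,0,0],[0,0,0]],"gripper":[0.25,0.25,0.25,0.25,1,1,1,1]}' 25
python3 -m crank '{"dp":[[0,0,0],[0,0,0],[0,0,0]],"rot":[[0,0,0],[0,0,0],[0,0,0]],"gripper":[1,1,1]}'
python3 go.py 432 258 55 74
python3 - <<'E'
from h import *
f=grab("side");crop(f,180,90,240,150,10,"s4.png")
E
```

```text
time_s: 2.22
tcp_pos: [433.8, 258.3, 56.0]
eef_rot: [-0.565, -0.426, 0.425, 0.565]
wrist_force: [-1.2, 4.2, -1.9]
width: 13.9
time_s: 2.47
tcp_pos: [433.8, 258.3, 56.0]
eef_rot: [-0.565, -0.426, 0.425, 0.565]
wrist_force: [-0.5, 5.0, 6.6]
width: 13.7
t 2.47 tcp [433.8 258.3  56. ] F [-0.5  5.   6.6] w 13.7
[[0.275, 0.002, -0.961], [0.961, 0.001, 0.275], [0.002, -1.0, -0.001]]
heading 74.02 tilt 0.13 J6 -0.98
dist 2.0 dp [-0.002  0.003  0.005]
rot [0.001 0.    0.002] =deg [0.1 0.  0.1]
```

View pics/s4.png

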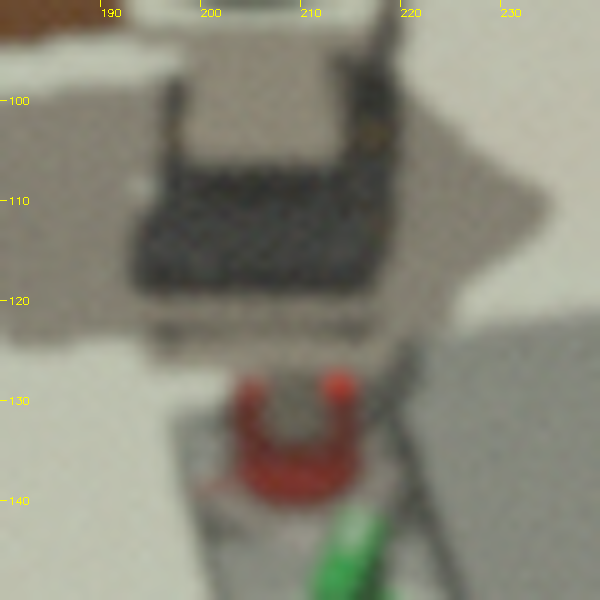

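```bash
python3 -m crank '{"dp":[[0,0,0],[0,0,0],[0,0,0],[0,0,0],[0,0,0],[0,0,0],[0,0,0]],"rot":[[0,0.75,0],[0,0.75,0],[0,0.75,0],[0,0.75,0],[0,0.75,0],[0,0.75,0],[0,0.75,0]],"gripper":[1,1,1,1,1,1,1]}' 25
python3 -m crank '{"dp":[[0,0,0],[0,0,0],[0,0,0],[0,0,0],[0,0,0],[0,0,0],[0,0,0]],"rot":[[0,0.75,0],[0,0.75,0],[0,0.75,0],[0,0.75,0],[0,0.75,0],[0,0.75,0],[0,0.75,0]],"gripper":[1,1,1,1,1,1,1]}' 25
python3 go.py 432 258 55 -61.7
```

```text
time_s: 3.1
tcp_pos: [432.7, 257.0, 55.9]
eef_rot: [0.685, 0.175, -0.175, -0.685]
wrist_force: [-3.1, -0.1, 10.9]
width: 13.7
time_s: 3.68
tcp_pos: [430.9, 256.8, 55.9]
eef_rot: [0.701, -0.102, 0.099, -0.699]
wrist_force: [-8.5, -1.0, 15.8]
width: 13.9
t 3.68 tcp [430.9 256.8  55.9] F [-8.5 -1.  15.8] w 13.9
[[0.96, -0.004, 0.281], [-0.281, -0.002, 0.96], [-0.003, -1.0, -0.003]]
heading -16.32 tilt 0.24 J6 0.6
dist 1.9 dp [0.002 0.003 0.005]
rot [ 0.004  0.756 -0.002] =deg [ 0.2 45.4 -0.1]
```

```bash
python3 -m crank '{"dp":[[0,0,0],[0,0,0],[0,0,0],[0,0,0],[0,0,0],[0,0,0],[0,0,0],[0,0,0]],"rot":[[0,0.757,0],[0,0.757,0],[0,0.757,0],[0,0.757,0],[0,0.757,0],[0,0.757,0],[0,0.757,0],[0,0.757,0]],"gripper":[1,1,1,1,1,1,1,1]}' 25
python3 go.py 432 258 55 -61.7
python3 - <<'E'
from h import *
f=grab("side");crop(f,180,90,240,150,10,"s5.png")
E
```

```text
time_s: 4.35
tcp_pos: [429.6, 257.9, 55.9]
eef_rot: [0.609, -0.364, 0.36, -0.607]
wrist_force: [-12.1, 2.8, 18.6]
width: 13.9
t 4.35 tcp [429.6 257.9  55.9] F [-12.1   2.8  18.6] w 13.9
[[0.476, -0.006, 0.879], [-0.879, 0.0, 0.476], [-0.003, -1.0, -0.005]]
heading -61.54 tilt 0.34 J6 1.39
dist 2.6 dp [0.003 0.003 0.007]
rot [ 0.005  0.003 -0.003] =deg [ 0.3  0.2 -0.2]
```

View pics/s5.png

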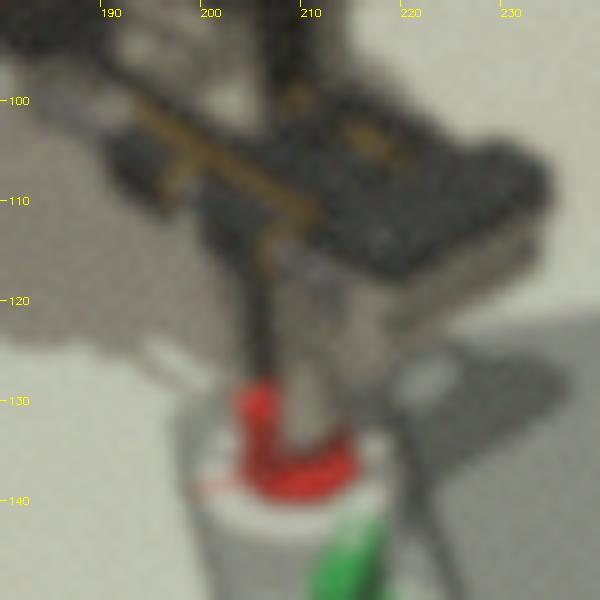

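```bash
python3 -m crank '{"dp":[[0,0,0],[0,0,0],[0,0,0],[0,-0.1,0],[0,-0.2,0],[0,-0.2,0]],"rot":[[0,0,0],[0,0,0],[0,0,0],[0,0,0],[0,0,0],[0,0,0]],"gripper":[0.3,0.3,0.3,0.3,0.3,0.3]}' 25
python3 go.py 428.4 169.5 100 -41
python3 - <<'E'
from h import *
f=grab("side");crop(f,180,90,240,150,10,"s5.png")
E
```

```text
time_s: 4.9
tcp_pos: [436.6, 258.3, 119.8]
eef_rot: [-0.606, 0.359, -0.363, 0.61]
wrist_force: [2.2, 1.5, 0.5]
width: 32.5
t 4.9 tcp [436.6 258.3 119.8] F [2.2 1.5 0.5] w 32.5
[[0.479, 0.008, 0.878], [-0.878, 0.002, 0.479], [0.002, -1.0, 0.008]]
heading -61.4 tilt 0.48 J6 1.39
dist 91.3 dp [ 0.247  0.065 -0.166]
rot [-0.007 -0.34   0.003] =deg [ -0.4 -20.4   0.2]
```

View pics/s5.png

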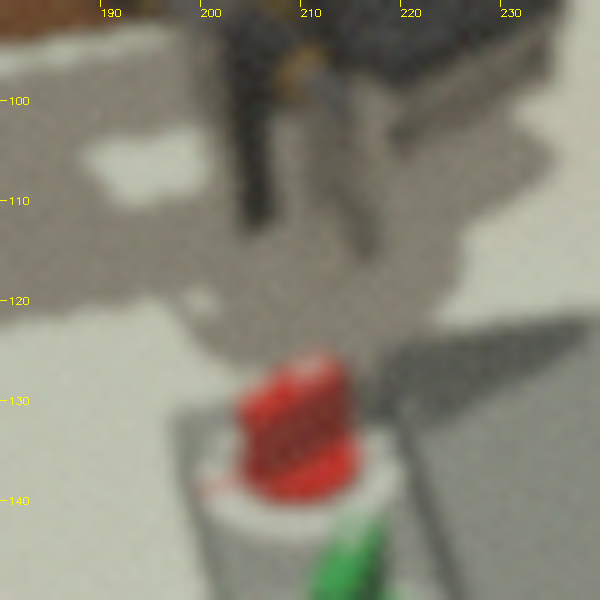

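```bash
python3 -m crank '{"dp":[[0.247,0.065,-0.166],[0.247,0.065,-0.166],[0.247,0.065,-0.166],[0.247,0.065,-0.166],[0.247,0.065,-0.166],[0.247,0.065,-0.166]],"rot":[[0,-0.34,0],[0,-0.34,0],[0,-0.34,0],[0,-0.34,0],[0,-0.34,0],[0,-0.34,0]],"gripper":[0.3,0.3,0.3,0.3,0.3,0.3]}' 25
python3 - <<'E'
from h import *
f=grab("side");crop(f,180,90,250,170,8,"s6.png")
crop(grab("top"),140,180,240,240,7,"t6.png")
E
python3 go.py 428.4 169.5 56 -41
```

```text
time_s: 5.45
tcp_pos: [425.0, 168.9, 95.3]
eef_rot: [-0.662, 0.249, -0.249, 0.662]
wrist_force: [0.7, -0.1, 0.2]
width: 32.5
t 5.55 tcp [425.2 169.4  95.6] F [-0.7 -0.3  0.3] w 32.3
[[0.754, 0.0, 0.657], [-0.657, 0.0, 0.754], [0.0, -1.0, 0.0]]
heading -41.07 tilt 0.02 J6 0.85
dist 39.8 dp [0.008 0.132 0.007]
rot [-0.    -0.001  0.   ] =deg [-0.  -0.1  0. ]
```

View pics/s6.png

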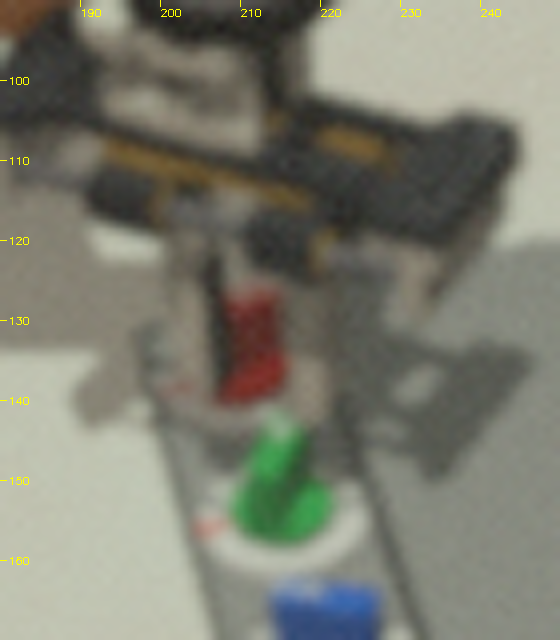

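View pics/t6.png

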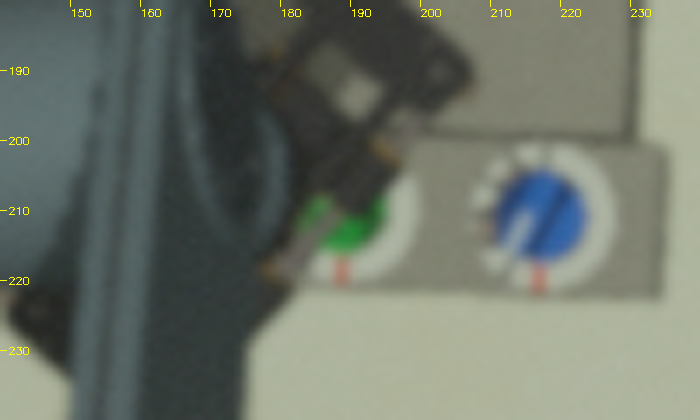

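```bash
python3 -m crank '{"dp":[[0.008,0.06,0.007],[0.008,0.132,0.007],[0.008,0.132,0.007],[0.008,0.132,0.007]],"rot":[[0,0,0],[0,0,0],[0,0,0],[0,0,0]],"gripper":[0.3,0.3,0.3,0.3]}' 25
python3 - <<'E'
from h import *
f=grab("side");crop(f,180,90,250,170,8,"s7.png")
E
python3 go.py 428.4 169.5 56 -41
```

```text
time_s: 5.88
tcp_pos: [427.1, 169.2, 55.5]
eef_rot: [0.663, -0.248, 0.247, -0.662]
wrist_force: [-0.8, 0.5, 0.9]
width: 32.4
t 5.93 tcp [428.  169.2  56.3] F [-0.1 -0.2  0.2] w 32.2
[[0.755, -0.001, 0.656], [-0.656, -0.0, 0.755], [-0.0, -1.0, -0.0]]
heading -40.97 tilt 0.04 J6 0.85
dist 0.6 dp [0.001 0.001 0.002]
rot [ 0.  0. -0.] =deg [ 0.  0. -0.]
```

View pics/s7.png

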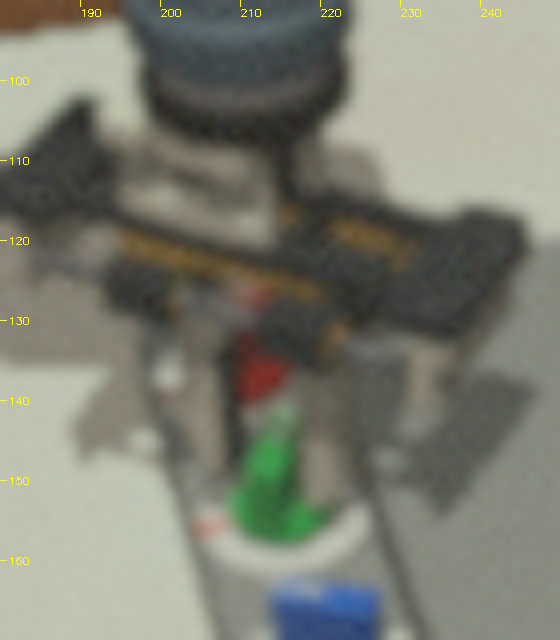

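Straddling the green bar ((208,148) and (219,150) either side). Close and turn counter-clockwise 99°.

```bash
python3 -m crank '{"dp":[[0,0,0],[0,0,0],[0,0,0],[0,0,0],[0,0,0],[0,0,0]],"rot":[[0,0,0],[0,0,0],[0,0,0],[0,0,0],[0,0,0],[0,0,0]],"gripper":[1,1,1,1,1,1]}' 25
python3 -m crank '{"dp":[[0,0,0],[0,0,0],[0,0,0],[0,0,0],[0,0,0],[0,0,0],[0,0,0],[0,0,0]],"rot":[[0,-0.83,0],[0,-0.83,0],[0,-0.83,0],[0,-0.83,0],[0,-0.83,0],[0,-0.83,0],[0,-0.83,0],[0,-0.83,0]],"gripper":[1,1,1,1,1,1,1,1]}' 25
python3 -m crank '{"dp":[[0,0,0],[0,0,0],[0,0,0],[0,0,0],[0,0,0],[0,0,0],[0,0,0],[0,0,0]],"rot":[[0,-0.825,0],[0,-0.825,0],[0,-0.825,0],[0,-0.825,0],[0,-0.825,0],[0,-0.825,0],[0,-0.825,0],[0,-0.825,0]],"gripper":[1,1,1,1,1,1,1,1]}' 25
python3 - <<'E'
from h import *
f=grab("side");crop(f,180,90,250,170,8,"s8.png")
E
python3 go.py 428.4 169.5 56 58.3
```

```text
time_s: 6.43
tcp_pos: [427.7, 169.4, 56.8]
eef_rot: [-0.662, 0.248, -0.248, 0.663]
wrist_force: [-2.9, 5.4, 5.3]
width: 13.9
time_s: 7.1
tcp_pos: [429.1, 169.2, 56.8]
eef_rot: [-0.705, -0.057, 0.055, 0.705]
wrist_force: [1.0, 3.9, 2.7]
width: 13.6
time_s: 7.77
tcp_pos: [430.4, 170.0, 56.9]
eef_rot: [0.617, 0.347, -0.343, -0.617]
wrist_force: [4.2, 7.8, -2.8]
width: 13.6
t 7.82 tcp [430.4 170.   56.9] F [ 3.9  8.1 -1.9] w 14.1
[[0.529, 0.005, -0.849], [0.849, 0.003, 0.529], [0.005, -1.0, -0.003]]
heading 58.09 tilt 0.32 J6 -0.88
dist 2.2 dp [-0.005  0.003  0.005]
rot [ 0.003 -0.003  0.005] =deg [ 0.2 -0.2  0.3]
```

View pics/s8.png

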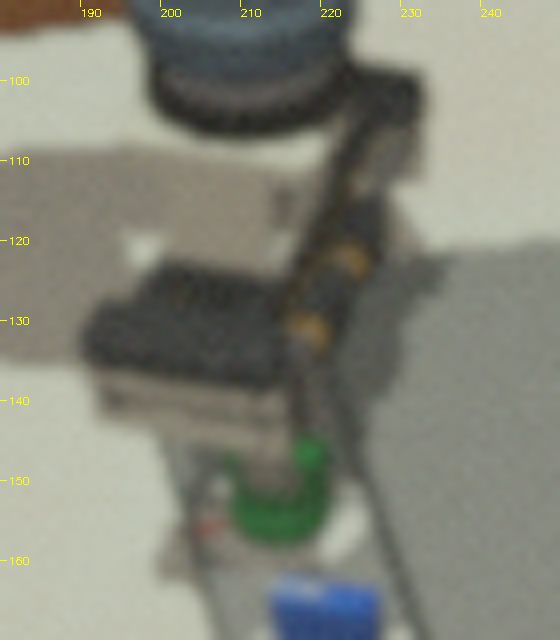

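```bash
python3 -m crank '{"dp":[[0,0,0],[0,0,0],[0,0,0],[0,-0.1,0],[0,-0.16,0],[0,-0.16,0],[0,-0.16,0]],"rot":[[0,0,0],[0,0,0],[0,0,0],[0,0,0],[0,0,0],[0,0,0],[0,0,0]],"gripper":[0.3,0.3,0.3,0.3,0.3,0.3,0.3]}' 25
python3 go.py 426.5 82 95 60.5
```

```text
time_s: 8.4
tcp_pos: [428.6, 168.5, 104.7]
eef_rot: [0.618, 0.345, -0.344, -0.617]
wrist_force: [-0.1, 0.3, -0.4]
width: 32.7
t 8.4 tcp [428.6 168.5 104.7] F [-0.1  0.3 -0.4] w 32.7
[[0.526, 0.002, -0.85], [0.85, -0.0, 0.526], [0.001, -1.0, -0.002]]
heading 58.24 tilt 0.12 J6 -0.88
dist 87.0 dp [-0.249  0.032 -0.146]
rot [ 0.002 -0.038  0.001] =deg [ 0.1 -2.3  0.1]
```

```bash
python3 -m crank '{"dp":[[-0.249,0.032,-0.146],[-0.249,0.032,-0.146],[-0.249,0.032,-0.146],[-0.249,0.032,-0.146],[-0.249,0.032,-0.146],[-0.249,0.032,-0.146]],"rot":[[0,-0.038,0],[0,-0.038,0],[0,-0.038,0],[0,-0.038,0],[0,-0.038,0],[0,-0.038,0]],"gripper":[0.3,0.3,0.3,0.3,0.3,0.3]}' 25
python3 - <<'E'
from h import *
f=grab("side");crop(f,180,110,250,190,8,"s9.png")
E
python3 go.py 426.5 82 56 60.5
```

```text
time_s: 8.9
tcp_pos: [425.7, 82.9, 94.0]
eef_rot: [-0.61, -0.356, 0.357, 0.611]
wrist_force: [-0.9, -0.0, 0.7]
width: 32.6
t 8.95 tcp [425.8  83.1  94.2] F [-0.7  1.3  0.2] w 32.4
[[0.49, -0.001, -0.872], [0.872, 0.0, 0.49], [-0.0, -1.0, 0.001]]
heading 60.64 tilt 0.04 J6 -1.12
dist 38.2 dp [-0.002  0.127 -0.004]
rot [-0.001  0.002 -0.   ] =deg [-0.   0.1 -0. ]
```

View pics/s9.png

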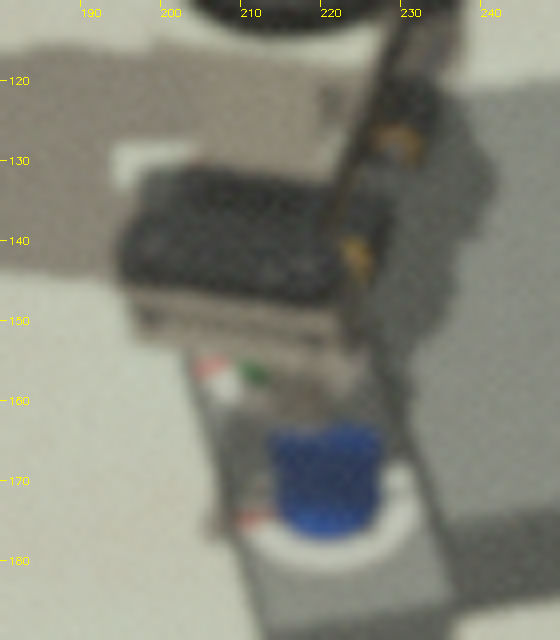

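```bash
python3 -m crank '{"dp":[[-0.002,0.06,-0.004],[-0.002,0.127,-0.004],[-0.002,0.127,-0.004],[-0.002,0.127,-0.004],[-0.002,0.127,-0.004],[-0.002,0.127,-0.004],[-0.002,0.127,-0.004],[-0.002,0.127,-0.004]],"rot":[[0,0,0],[0,0,0],[0,0,0],[0,0,0],[0,0,0],[0,0,0],[0,0,0],[0,0,0]],"gripper":[0.3,0.3,0.3,0.3,1,1,1,1]}' 25
python3 -m crank '{"dp":[[0,0,0],[0,0,0]],"rot":[[0,0,0],[0,0,0]],"gripper":[1,1]}' 25
python3 -m crank '{"dp":[[0,0,0],[0,0,0],[0,0,0],[0,0,0],[0,0,0],[0,0,0],[0,0,0],[0,0,0]],"rot":[[0,0.77,0],[0,0.77,0],[0,0.77,0],[0,0.77,0],[0,0.77,0],[0,0.77,0],[0,0.77,0],[0,0.77,0]],"gripper":[1,1,1,1,1,1,1,1]}' 25
python3 -m crank '{"dp":[[0,0,0],[0,0,0],[0,0,0],[0,0,0],[0,0,0],[0,0,0],[0,0,0],[0,0,0]],"rot":[[0,0.768,0],[0,0.768,0],[0,0.768,0],[0,0.768,0],[0,0.768,0],[0,0.768,0],[0,0.768,0],[0,0.768,0]],"gripper":[1,1,1,1,1,1,1,1]}' 25
python3 go.py 426.5 82 56 -31.7
```

```text
time_s: 9.62
tcp_pos: [428.3, 81.8, 57.3]
eef_rot: [0.611, 0.358, -0.355, -0.611]
wrist_force: [2.3, 3.8, 2.0]
width: 13.7
time_s: 9.78
tcp_pos: [428.3, 81.8, 57.3]
eef_rot: [0.611, 0.358, -0.355, -0.611]
wrist_force: [1.2, 4.7, 0.5]
width: 13.9
time_s: 10.45
tcp_pos: [426.8, 80.8, 57.3]
eef_rot: [0.702, 0.088, -0.087, -0.702]
wrist_force: [-3.6, 0.0, 5.4]
width: 13.7
time_s: 11.12
tcp_pos: [425.1, 81.2, 57.2]
eef_rot: [0.68, -0.195, 0.193, -0.68]
wrist_force: [-6.6, 0.4, 11.6]
width: 13.8
t 11.12 tcp [425.1  81.2  57.2] F [-6.6  0.4 11.6] w 13.8
[[0.849, -0.003, 0.528], [-0.528, 0.0, 0.849], [-0.003, -1.0, -0.001]]
heading -31.87 tilt 0.16 J6 0.49
dist 2.0 dp [0.002 0.004 0.005]
rot [ 0.001 -0.003 -0.002] =deg [ 0.1 -0.2 -0.1]
```

```bash
python3 -m crank '{"dp":[[0,0,0],[0,0,0],[0,0,0],[0,-0.1,0],[0,-0.2,0],[0,-0.33,0],[0,-0.33,0],[0,-0.33,0]],"rot":[[0,0,0],[0,0,0],[0,0,0],[0,0,0],[0,0,0],[0,0,0],[0,0,0],[0,0,0]],"gripper":[0.5,0.5,0.5,0.5,0.5,0.5,0.5,0.5]}' 25
python3 go.py 586 60 150 -1.7
```

```text
time_s: 11.78
tcp_pos: [428.9, 80.8, 157.5]
eef_rot: [-0.68, 0.191, -0.195, 0.681]
wrist_force: [0.4, -0.7, -1.4]
width: 23.3
t 11.78 tcp [428.9  80.8 157.5] F [ 0.4 -0.7 -1.4] w 23.3
[[0.851, 0.006, 0.525], [-0.525, -0.0, 0.851], [0.005, -1.0, 0.003]]
heading -31.69 tilt 0.35 J6 0.48
dist 158.7 dp [0.482 0.028 0.216]
rot [-0.001 -0.5    0.006] =deg [ -0.1 -30.    0.3]
```

```bash
python3 -m crank '{"dp":[[0.482,0.028,0.216],[0.482,0.028,0.216],[0.482,0.028,0.216],[0.482,0.028,0.216],[0.482,0.028,0.216],[0.482,0.028,0.216],[0.482,0.028,0.216],[0.482,0.028,0.216]],"rot":[[0,-0.5,0],[0,-0.5,0],[0,-0.5,0],[0,-0.5,0],[0,-0.5,0],[0,-0.5,0],[0,-0.5,0],[0,-0.5,0]],"gripper":[-0.4,-0.4,-0.4,-0.4,-0.4,-0.4,-0.4,-0.4]}' 25
python3 - <<'E'
from h import *
f=grab("side");crop(f,190,70,320,200,6,"s10.png")
crop(grab("top"),140,180,240,240,7,"t10.png")
E
python3 go.py 586 60 64 -1.7
```

```text
time_s: 12.45
tcp_pos: [582.1, 60.5, 146.1]
eef_rot: [-0.707, 0.012, -0.01, 0.707]
wrist_force: [0.0, 0.5, 0.1]
width: 64.9
t 12.55 tcp [582.6  60.4 147.1] F [-0.5 -0.2 -0.4] w 65.1
[[1.0, -0.001, 0.03], [-0.03, 0.0, 1.0], [-0.001, -1.0, 0.0]]
heading -1.72 tilt 0.03 J6 -0.06
dist 83.1 dp [ 0.012  0.277 -0.001]
rot [-0.    -0.    -0.001] =deg [-0. -0. -0.]
```

View pics/s10.png

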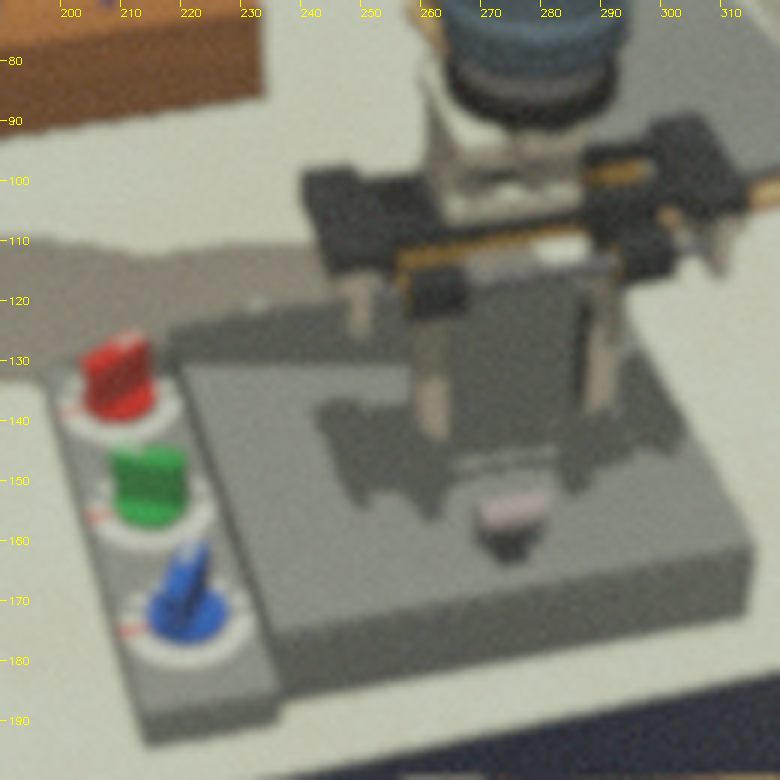

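View pics/t10.png

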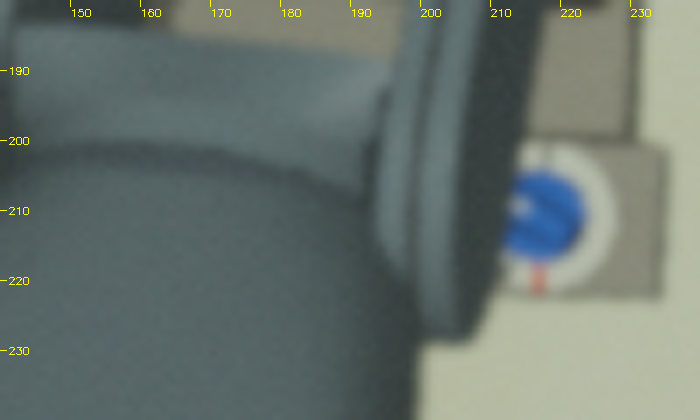

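```bash
python3 -m crank '{"dp":[[0.012,0.14,0],[0.012,0.24,0],[0.012,0.27,0],[0.012,0.27,0],[0.012,0.27,0]],"rot":[[0,0,0],[0,0,0],[0,0,0],[0,0,0],[0,0,0]],"gripper":[-0.4,-0.4,-0.4,-0.4,-0.4]}' 25
python3 - <<'E'
from h import *
f=grab("side");crop(f,240,100,310,180,8,"s11.png")
print(w2px(f,env.sense()["tcp_pos"]+[0,0,19]))
E
python3 go.py 586 60 64 -1.7
```

```text
time_s: 12.97
tcp_pos: [587.4, 60.1, 66.8]
eef_rot: [-0.707, 0.01, -0.011, 0.707]
wrist_force: [0.2, 0.6, 0.6]
width: 64.9
[276.29157122 154.21238418]
t 13.02 tcp [588.4  60.   67.8] F [-0.4 -1.4  0.7] w 64.9
[[1.0, 0.002, 0.03], [-0.03, -0.0, 1.0], [0.002, -1.0, -0.0]]
heading -1.69 tilt 0.14 J6 -0.06
dist 4.5 dp [-0.008  0.013 -0.   ]
rot [0.    0.    0.002] =deg [0.  0.  0.1]
```

View pics/s11.png

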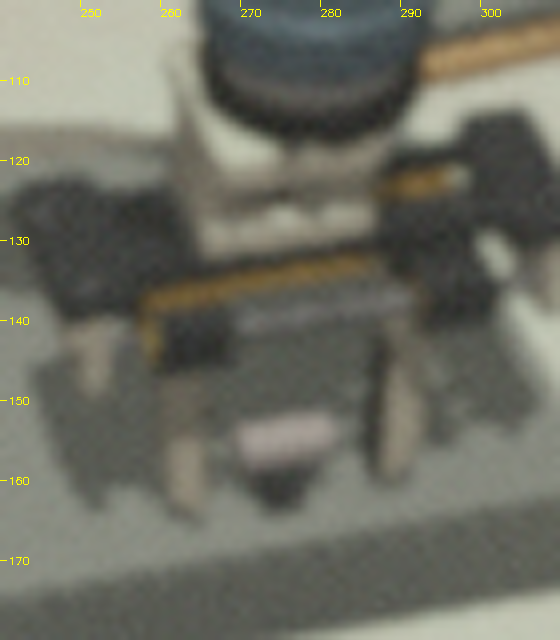

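```bash
python3 -m crank '{"dp":[[-0.004,0.01,0],[-0.004,0.01,0],[-0.004,0.01,0],[-0.004,0.01,0],[-0.004,0.01,0],[-0.004,0.01,0],[-0.004,0.01,0],[-0.004,0.01,0]],"rot":[[0,0,0],[0,0,0],[0,0,0],[0,0,0],[0,0,0],[0,0,0],[0,0,0],[0,0,0]],"gripper":[1,1,1,1,1,1,1,1]}' 40
python3 go.py 586 60 64 -1.7
```

```text
time_s: 13.68
tcp_pos: [585.7, 60.0, 63.3]
eef_rot: [0.707, -0.011, 0.01, -0.707]
wrist_force: [-3.9, 0.5, 5.3]
width: 33.5
t 13.68 tcp [585.7  60.   63.3] F [-3.9  0.5  5.3] w 33.5
[[1.0, -0.001, 0.029], [-0.029, -0.0, 1.0], [-0.001, -1.0, -0.0]]
heading -1.69 tilt 0.07 J6 -0.06
dist 0.8 dp [ 0.001 -0.002 -0.   ]
rot [ 0.     0.    -0.001] =deg [ 0.   0.  -0.1]
```

```bash
python3 -m crank '{"dp":[[0,-0.066,0.014],[0,-0.131,0.034],[0,-0.194,0.059],[0,-0.255,0.09],[0,-0.312,0.125],[0,-0.366,0.166],[0,-0.417,0.211],[0,-0.463,0.261]],"rot":[[0,0,0],[0,0,0],[0,0,0],[0,0,0],[0,0,0],[0,0,0],[0,0,0],[0,0,0]],"gripper":[1,1,1,1,1,1,1,1]}' 40
python3 - <<'E'
from h import *
f=grab("side");cv2.imwrite("pics/s12.png",f["pixels"])
E
python3 go.py 588 138 202 -1.7
```

```text
time_s: 14.35
tcp_pos: [587.9, 137.9, 201.1]
eef_rot: [0.708, -0.012, 0.01, -0.706]
wrist_force: [0.7, -1.7, -8.5]
width: 33.8
t 14.4 tcp [588.1 141.1 203.8] F [-3.8 -1.   1.9] w 33.7
[[1.0, -0.0, 0.029], [-0.029, 0.001, 1.0], [-0.0, -1.0, 0.001]]
heading -1.64 tilt 0.07 J6 0.08
dist 3.6 dp [ 0.     0.006 -0.01 ]
rot [-0.001  0.001 -0.   ] =deg [-0.1  0.1 -0. ]
```

View pics/s12.png

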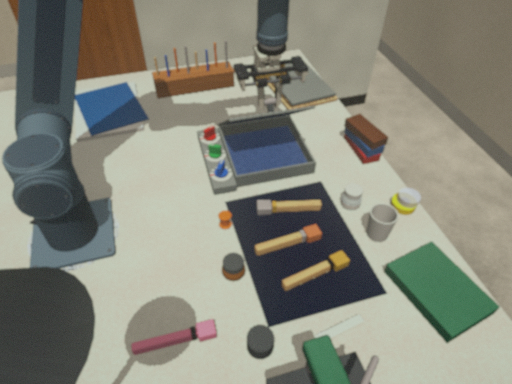

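```bash
python3 -m crank '{"dp":[[0,-0.042,0.053],[0,-0.079,0.11],[0,-0.111,0.17],[0,-0.138,0.232],[0,-0.159,0.297],[0,-0.174,0.363],[0,-0.184,0.43],[0,-0.187,0.498]],"rot":[[0,0,0],[0,0,0],[0,0,0],[0,0,0],[0,0,0],[0,0,0],[0,0,0],[0,0,0]],"gripper":[1,1,1,1,1,1,1,1]}' 40
python3 - <<'E'
from h import *
f=grab("side");crop(f,190,10,340,190,5,"s13.png"); crop(grab("top"),90,90,240,230,5,"t13.png")
E
python3 go.py 588 287.5 259 -1.7
```

```text
time_s: 15.07
tcp_pos: [592.4, 286.8, 258.6]
eef_rot: [0.708, -0.011, 0.01, -0.706]
wrist_force: [-3.6, -4.0, 3.0]
width: 33.5
t 15.17 tcp [592.5 290.2 258.6] F [-4.7  1.2  5.7] w 33.7
[[1.0, 0.0, 0.027], [-0.027, 0.001, 1.0], [0.0, -1.0, 0.001]]
heading -1.54 tilt 0.08 J6 0.31
dist 5.3 dp [-0.015 -0.001 -0.009]
rot [-0.001  0.003  0.   ] =deg [-0.1  0.2  0. ]
```

View pics/s13.png

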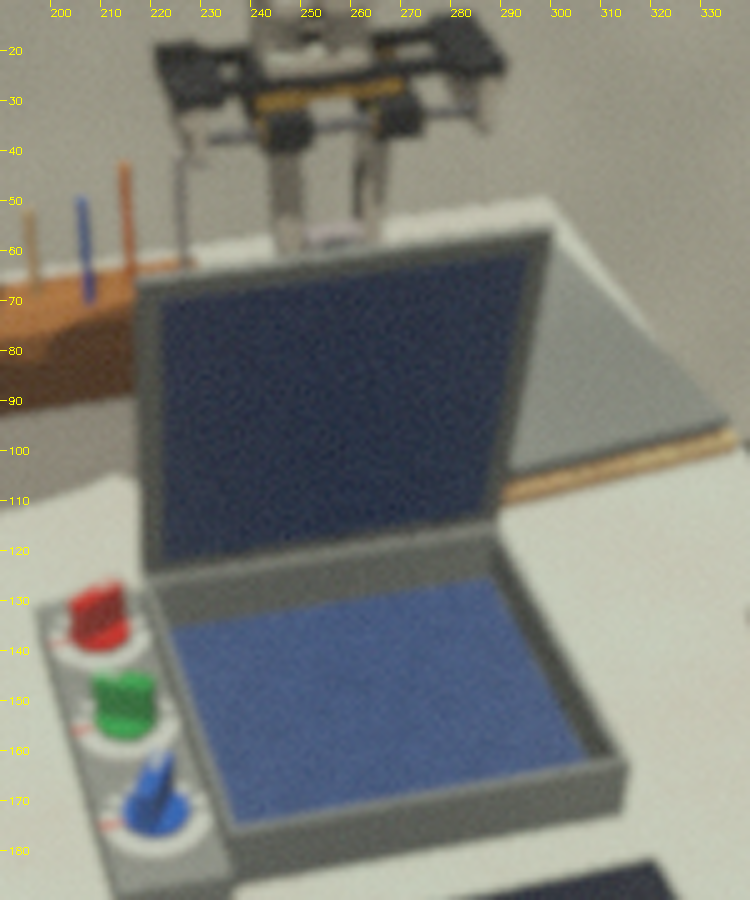

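View pics/t13.png

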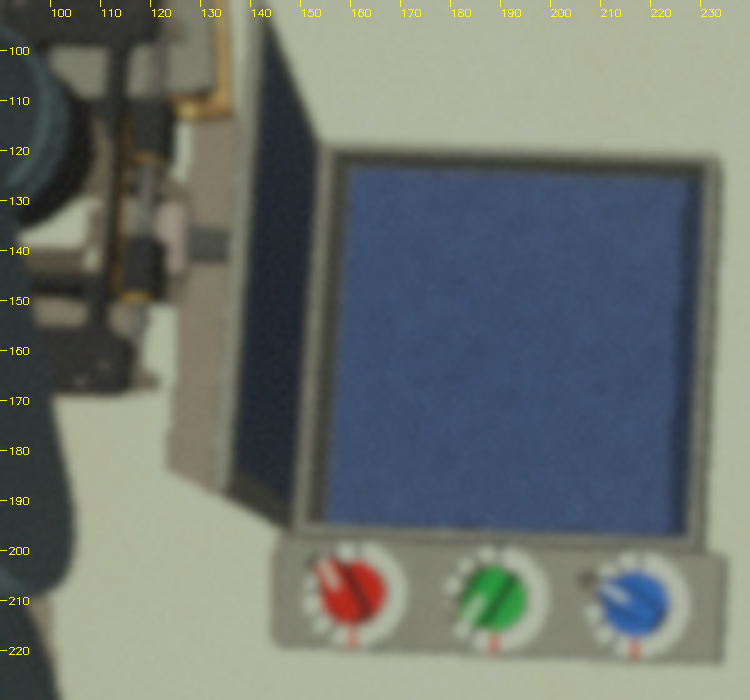

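```bash
python3 -m crank '{"dp":[[0,0,0],[0,0,0],[0,0,0],[0,0,0],[0,-0.1,0],[0,-0.2,0],[0,-0.25,0],[0,-0.25,0]],"rot":[[0,0,0],[0,0,0],[0,0,0],[0,0,0],[0,0,0],[0,0,0],[0,0,0],[0,0,0]],"gripper":[-0.2,-0.2,-0.2,-0.2,-0.2,-0.2,-0.2,-0.2]}' 40
python3 - <<'E'
from h import *
f=grab("side");crop(f,190,10,340,190,3,"s14.png"); 
f=grab("top"); crop(f,240,115,380,240,5,"t14.png")
for k in ((125,-250),(-125,-250)):
  for a in (75,80,85):
    a=np.radians(a); y=125+k[1]*np.cos(a); z=45-k[1]*np.sin(a)
    c,s=np.cos(-.03),np.sin(-.03); print(k,round(np.degrees(a)),w2px(f,(589+c*k[0]-s*y,165+s*k[0]+c*y,z)).round(1))
crop(f,100,80,260,240,5,"t15.png")
E
python3 go.py 588 287.5 259 -1.7
```

```text
time_s: 15.83
tcp_pos: [594.8, 287.5, 337.7]
eef_rot: [-0.706, 0.008, -0.013, 0.708]
wrist_force: [-0.8, 0.2, 0.0]
width: 56.2
(125, -250) 75 [149.9  89.4]
(125, -250) 80 [140.8  88.5]
(125, -250) 85 [131.8  87.8]
(-125, -250) 75 [142.7 188.8]
(-125, -250) 80 [133.3 188.2]
(-125, -250) 85 [123.9 187.8]
t 15.93 tcp [593.3 287.2 332.9] F [-1.   0.9 -0.7] w 56.0
[[1.0, 0.001, 0.03], [-0.03, 0.0, 1.0], [0.001, -1.0, 0.0]]
heading -1.73 tilt 0.05 J6 0.31
dist 74.1 dp [-0.018  0.246  0.   ]
rot [-0.    -0.     0.001] =deg [-0. -0.  0.]
```

View pics/t14.png

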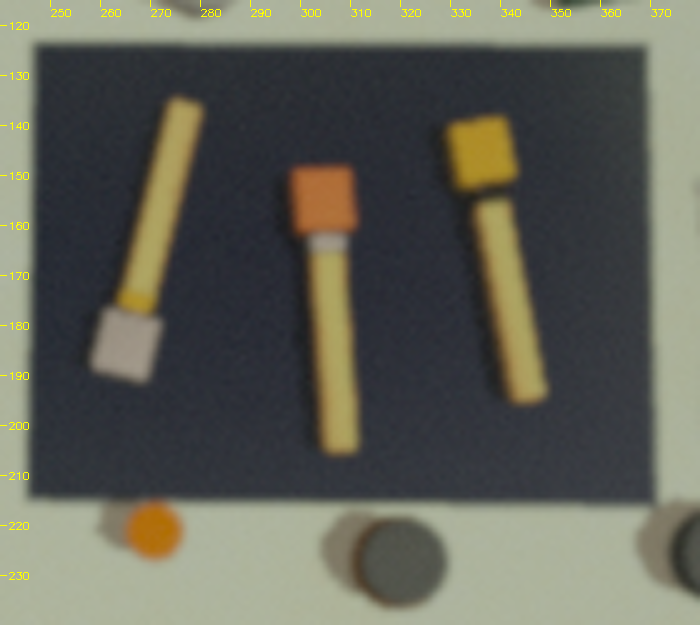

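View pics/t15.png

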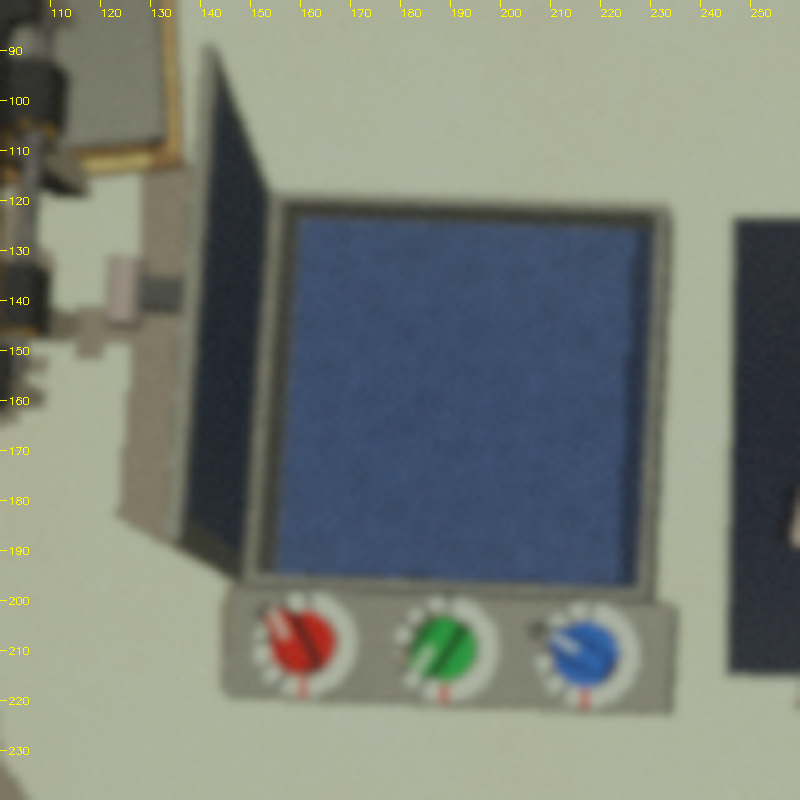

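```bash
cat > tools.py <<'E'
from h import *
def solve(f,hx,tx,z0=0):
    # crop coords of t-crop (240,115,scale5) head-end mid, tail-end mid
    P=[px2w(f,240+a/5-.5,115+b/5-.5,z0+26)-[1.5,2,0] for a,b in(hx,tx)]
    h,t=P; L=np.linalg.norm(h-t); u=(h-t)/L; c=(h+t)/2
    print("len",L.round(1),"centre",c.round(1)[:2],"axis deg",np.degrees(np.arctan2(u[1],u[0])).round(1),"grasp(+26)",(c+26*u).round(1)[:2],"jaw",(np.degrees(np.arctan2(u[1],u[0]))+90).round(1))
if __name__=="__main__":
    f=grab("top")
    solve(f,(119.5,375),(187.5,101)); solve(f,(323,167),(340,454)); solve(f,(478,121),(528,400))
E
python3 tools.py
python3 go.py 588 -20 200 90
```

```text
len 180.1 centre [581.1 -81.6] axis deg 166.7 grasp(+26) [555.8 -75.6] jaw 256.7
len 181.7 centre [ 535.8 -193.2] axis deg 3.2 grasp(+26) [ 561.7 -191.7] jaw 93.2
len 179.2 centre [ 568.  -300.4] axis deg 9.3 grasp(+26) [ 593.7 -296.2] jaw 99.3
t 15.98 tcp [592.8 287.1 331.6] F [-0.6 -0.3  0.1] w 56.0
[[1.0, -0.002, 0.03], [-0.03, -0.001, 1.0], [-0.002, -1.0, -0.001]]
heading -1.73 tilt 0.1 J6 0.31
dist 334.2 dp [ 0.015  0.439 -1.024]
rot [ 2.000e-03  1.471e+00 -1.000e-03] =deg [ 0.1 88.3 -0. ]
```

```bash
python3 -m crank '{"dp":[[0.0,0,-0.14],[-0.01,0,-0.28],[-0.02,0,-0.42],[-0.034,0,-0.56],[-0.034,0.03,-0.68],[-0.034,0.06,-0.75],[-0.034,0.06,-0.75],[-0.034,0.06,-0.75]],"rot":[[0,-0.12,0],[0,-0.24,0],[0,-0.36,0],[0,-0.48,0],[0,-0.6,0],[0,-0.7,0],[0,-0.7,0],[0,-0.7,0]],"gripper":[-0.2,-0.2,-0.2,-0.2,-0.2,-0.2,-0.2,-0.2]}' 40
python3 go.py 556 -76 120 76.7
```

```text
time_s: 16.65
tcp_pos: [575.1, 61.6, 312.5]
eef_rot: [-0.664, -0.241, 0.244, 0.665]
wrist_force: [0.2, 0.7, 0.4]
width: 55.5
t 16.65 tcp [575.1  61.6 312.5] F [0.2 0.7 0.4] w 55.5
[[0.765, -0.005, -0.643], [0.643, 0.001, 0.765], [-0.003, -1.0, 0.003]]
heading 40.05 tilt 0.26 J6 -0.79
dist 237.4 dp [-0.342  0.642 -0.312]
rot [-0.004 -0.611 -0.002] =deg [ -0.2 -36.6  -0.1]
```

```bash
python3 -m crank '{"dp":[[-0.342,0.642,-0.312],[-0.342,0.642,-0.312],[-0.342,0.642,-0.312],[-0.342,0.642,-0.312],[-0.342,0.642,-0.312],[-0.342,0.642,-0.312],[-0.342,0.642,-0.312],[-0.342,0.642,-0.312]],"rot":[[0,-0.611,0],[0,-0.611,0],[0,-0.611,0],[0,-0.611,0],[0,-0.611,0],[0,-0.611,0],[0,-0.611,0],[0,-0.611,0]],"gripper":[-0.2,-0.2,-0.2,-0.2,-0.2,-0.2,-0.2,-0.2]}' 40
python3 - <<'E'
from h import *
f=grab("side");crop(f,190,120,400,300,3,"s16.png"); 
f=grab("top"); crop(f,240,115,380,240,5,"t16.png")
E
python3 go.py 556 -76 40 76.7
```

```text
time_s: 17.32
tcp_pos: [557.6, -73.6, 120.8]
eef_rot: [-0.553, -0.439, 0.44, 0.556]
wrist_force: [-0.0, 1.0, 0.0]
width: 55.9
t 17.42 tcp [559.7 -73.4 123.6] F [ 0.8 -0.4 -0.1] w 55.9
[[0.226, 0.002, -0.974], [0.974, 0.0, 0.226], [0.001, -1.0, -0.002]]
heading 76.93 tilt 0.11 J6 -1.67
dist 83.7 dp [-0.011  0.278  0.011]
rot [0.002 0.004 0.001] =deg [0.1 0.2 0. ]
```

View pics/s16.png

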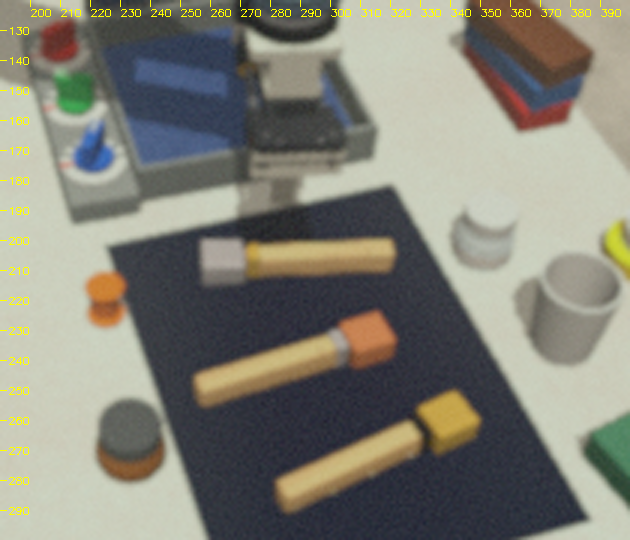

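View pics/t16.png

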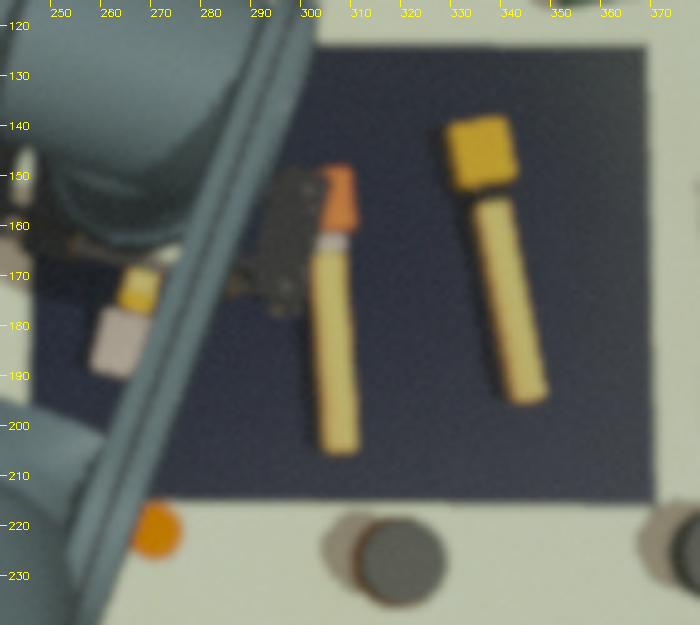

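```bash
python3 -m crank '{"dp":[[-0.011,0.13,0.011],[-0.011,0.25,0.011],[-0.011,0.278,0.011],[-0.011,0.278,0.011],[-0.011,0.278,0.011]],"rot":[[0,0,0],[0,0,0],[0,0,0],[0,0,0],[0,0,0]],"gripper":[-0.2,-0.2,-0.2,-0.2,-0.2]}' 40
python3 - <<'E'
from h import *
f=grab("side");crop(f,240,140,340,230,7,"s17.png"); 
print(w2px(f,env.sense()["tcp_pos"]))
E
python3 go.py 556 -76 5 76.7
```

```text
time_s: 17.83
tcp_pos: [555.9, -76.6, 40.6]
eef_rot: [0.554, 0.441, -0.44, -0.553]
wrist_force: [0.5, 0.0, 0.1]
width: 56.0
[280.83091132 200.20139923]
t 17.88 tcp [556.5 -77.   41.3] F [-0.2 -0.   0.9] w 55.8
[[0.225, 0.004, -0.974], [0.974, -0.001, 0.225], [-0.0, -1.0, -0.004]]
heading 77.0 tilt 0.22 J6 -1.68
dist 36.3 dp [0.003 0.121 0.003]
rot [ 0.004  0.005 -0.   ] =deg [ 0.2  0.3 -0. ]
```

View pics/s17.png

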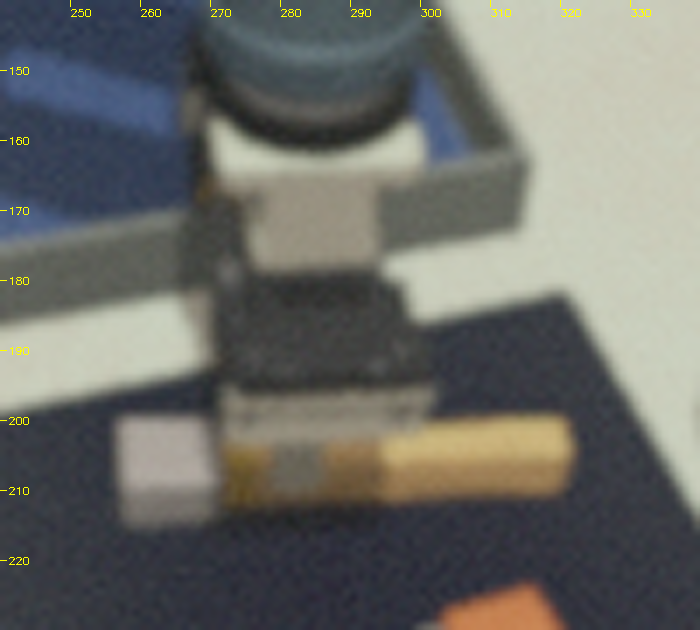

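```bash
python3 -m crank '{"dp":[[0.0,0.06,0.018],[0.0,0.115,0.018],[0.0,0.12,0.018],[0.0,0.12,0.018],[0,0.12,0.018]],"rot":[[0,0,0],[0,0,0],[0,0,0],[0,0,0],[0,0,0]],"gripper":[-0.2,-0.2,-0.2,-0.2,-0.2]}' 40
python3 -m crank '{"dp":[[0,0,0],[0,0,0],[0,0,0],[0,0,0],[0,0,0],[0,0,0],[0,0,0]],"rot":[[0,0,0],[0,0,0],[0,0,0],[0,0,0],[0,0,0],[0,0,0],[0,0,0]],"gripper":[1,1,1,1,1,1,1]}' 45
python3 go.py 556 -76 5 76.7
```

```text
time_s: 18.3
tcp_pos: [550.8, -76.3, 4.8]
eef_rot: [0.554, 0.441, -0.439, -0.553]
wrist_force: [-0.0, -0.3, -0.6]
width: 55.7
time_s: 18.88
tcp_pos: [549.5, -75.5, 3.2]
eef_rot: [-0.553, -0.44, 0.44, 0.554]
wrist_force: [-0.3, 3.3, 2.7]
width: 19.8
t 18.88 tcp [549.5 -75.5   3.2] F [-0.3  3.3  2.7] w 19.8
[[0.226, 0.001, -0.974], [0.974, 0.001, 0.226], [0.001, -1.0, -0.0]]
heading 76.96 tilt 0.05 J6 -1.68
dist 6.7 dp [ 0.003 -0.006 -0.021]
rot [0.    0.004 0.001] =deg [0.  0.3 0. ]
```

```bash
python3 -m crank '{"dp":[[0,-0.05,0],[0,-0.1,0],[0,-0.15,0],[0,-0.2,0],[0,-0.23,0],[0,-0.23,0],[0,-0.23,0]],"rot":[[0,0,0],[0,0,0],[0,0,0],[0,0,0],[0,0,0],[0,0,0],[0,0,0]],"gripper":[1,1,1,1,1,1,1]}' 45
python3 - <<'E'
from h import *
f=grab("side");crop(f,220,120,340,220,6,"s18.png"); 
s=env.sense(); M=R.from_quat(s["eef_rot"]).as_matrix(); print("F",s["wrist_force"],"moment tool",M.T@s["moment"])
E
python3 go.py 600 40 72 40
```

```text
time_s: 19.47
tcp_pos: [549.0, -76.1, 71.6]
eef_rot: [0.554, 0.44, -0.44, -0.553]
wrist_force: [-0.0, 0.2, -5.4]
width: 19.6
F [ 0.34640485  0.79307962 -4.99057187] moment tool [ 0.02922272 -0.00509616 -0.01065288]
t 19.52 tcp [548.5 -75.8  71. ] F [ 0.3  0.8 -5. ] w 19.6
[[0.226, -0.002, -0.974], [0.974, 0.0, 0.226], [0.0, -1.0, 0.002]]
heading 76.97 tilt 0.09 J6 -1.68
dist 126.8 dp [ 0.415 -0.003 -0.08 ]
rot [-0.001  0.616 -0.   ] =deg [-0.1 37.  -0. ]
```

View pics/s18.png

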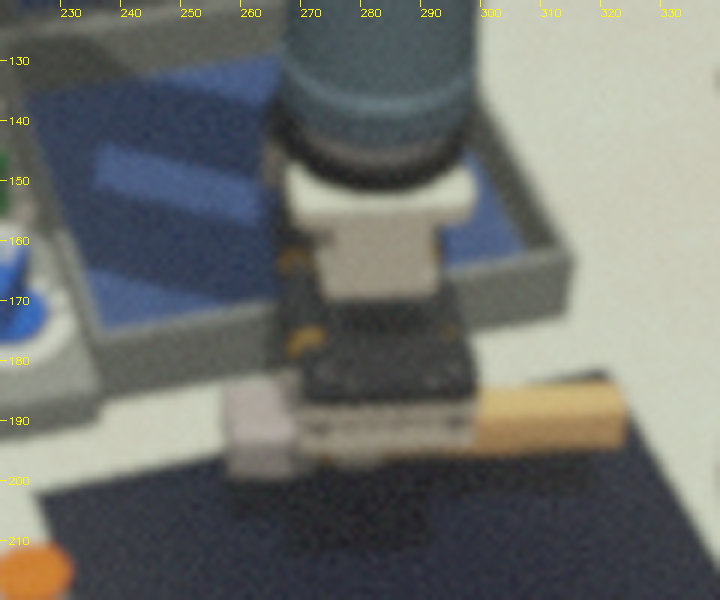

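```bash
python3 go.py 545 60 73 37; python3 go.py 521 193 73 -1.7 | tail -2
```

```text
t 19.52 tcp [548.5 -75.8  71. ] F [ 0.3  0.8 -5. ] w 19.6
[[0.226, -0.002, -0.974], [0.974, 0.0, 0.226], [0.0, -1.0, 0.002]]
heading 76.97 tilt 0.09 J6 -1.68
dist 135.9 dp [ 0.439 -0.006  0.114]
rot [-0.001  0.666 -0.001] =deg [-0.1 40.  -0. ]
dist 270.3 dp [ 0.852 -0.006  0.291]
rot [-1.000e-03  1.311e+00 -1.000e-03] =deg [-0.1 78.7 -0.1]
```

```bash
python3 -m crank '{"dp":[[0.055,-0.006,0.015],[0.12,-0.006,0.03],[0.18,-0.006,0.05],[0.24,-0.006,0.065],[0.3,-0.006,0.08],[0.36,-0.006,0.095],[0.42,-0.006,0.11],[0.439,-0.006,0.114]],"rot":[[0,0.08,0],[0,0.16,0],[0,0.25,0],[0,0.33,0],[0,0.42,0],[0,0.5,0],[0,0.6,0],[0,0.666,0]],"gripper":[1,1,1,1,1,1,1,1]}' 45
python3 go.py 521 193 73 -1.7
python3 - <<'E'
from h import *
f=grab("side");crop(f,190,80,340,230,5,"s19.png"); 
E
```

```text
time_s: 20.18
tcp_pos: [544.1, 62.5, 72.2]
eef_rot: [-0.67, -0.222, 0.224, 0.672]
wrist_force: [0.2, 0.6, -5.0]
width: 19.5
t 20.18 tcp [544.1  62.5  72.2] F [ 0.2  0.6 -5. ] w 19.5
[[0.801, -0.003, -0.599], [0.599, 0.001, 0.801], [-0.002, -1.0, 0.003]]
heading 36.78 tilt 0.2 J6 -0.73
dist 132.5 dp [ 0.199 -0.002  0.394]
rot [-0.002  0.641 -0.003] =deg [-0.1 38.5 -0.2]
```

View pics/s19.png

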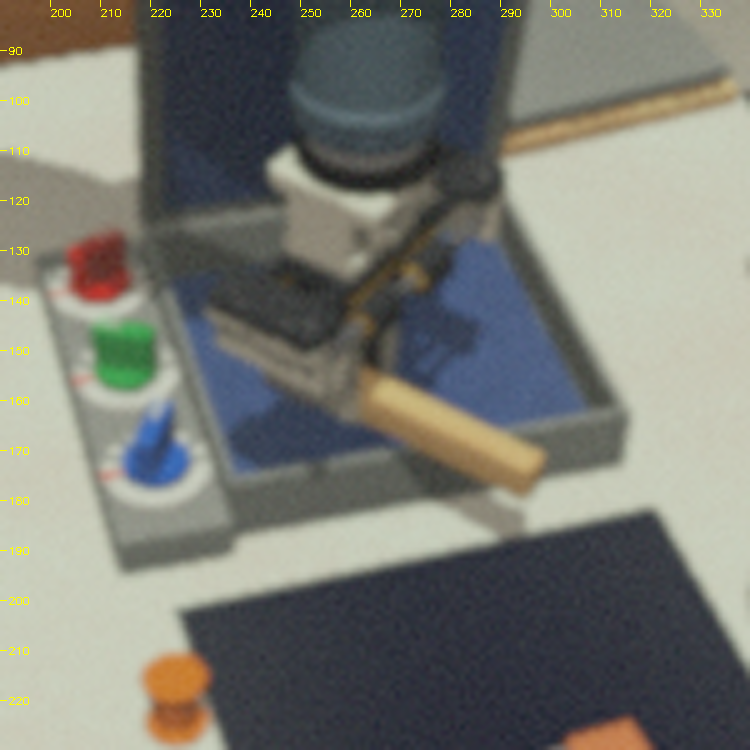

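```bash
python3 -m crank '{"dp":[[0.03,-0.002,0.05],[0.06,-0.002,0.1],[0.09,-0.002,0.16],[0.12,-0.002,0.22],[0.15,-0.002,0.28],[0.18,-0.002,0.34],[0.207,-0.002,0.388],[0.207,-0.002,0.388]],"rot":[[0,0.08,0],[0,0.16,0],[0,0.25,0],[0,0.33,0],[0,0.42,0],[0,0.5,0],[0,0.6,0],[0,0.641,0]],"gripper":[1,1,1,1,1,1,1,1]}' 45
python3 - <<'E'
from h import *
f=grab("side");crop(f,190,50,340,200,5,"s20.png"); crop(grab("top"),100,80,260,240,5,"t20.png")
E
python3 go.py 524 193 14 -1.7
```

```text
time_s: 20.9
tcp_pos: [523.7, 192.6, 73.1]
eef_rot: [-0.707, 0.01, -0.009, 0.707]
wrist_force: [0.3, 0.8, -4.1]
width: 19.4
t 21.0 tcp [524.3 190.5  73.1] F [-0.7 -0.3 -4.5] w 19.6
[[1.0, -0.002, 0.023], [-0.023, -0.001, 1.0], [-0.002, -1.0, -0.001]]
heading -1.3 tilt 0.13 J6 0.17
dist 59.2 dp [-0.001  0.197  0.008]
rot [ 0.001  0.007 -0.002] =deg [ 0.   0.4 -0.1]
```

View pics/s20.png

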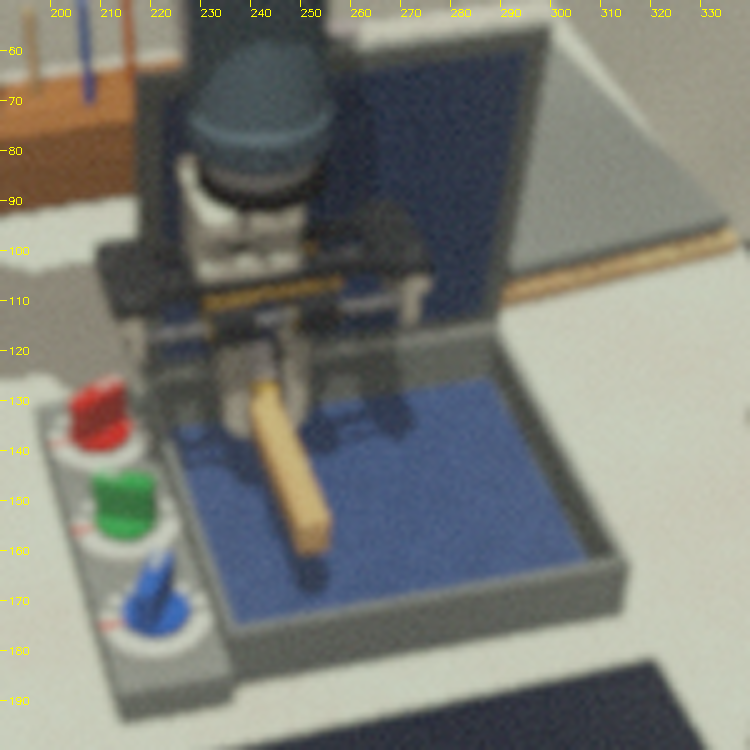

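View pics/t20.png

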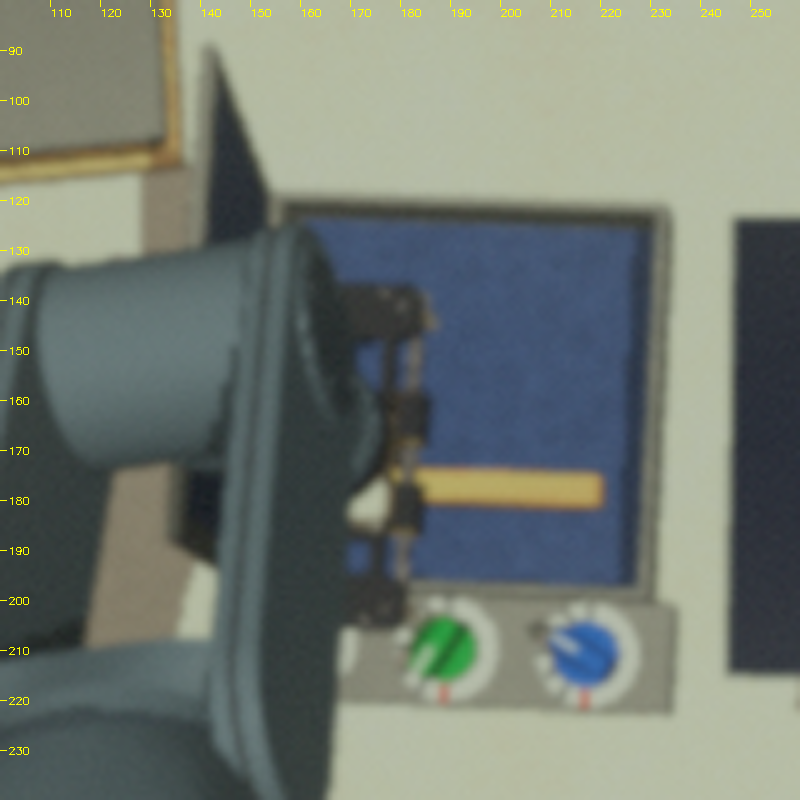

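```bash
python3 - <<'E'
from h import *
f=grab("side");crop(f,120,0,320,150,4,"s21.png"); cv2.imwrite("pics/t21.png",grab("top")["pixels"]); print(env.sense()["joints"].round(2))
E
```

```text
[ 0.15  0.41  1.7  -0.    1.03  0.17]
```

View pics/s21.png

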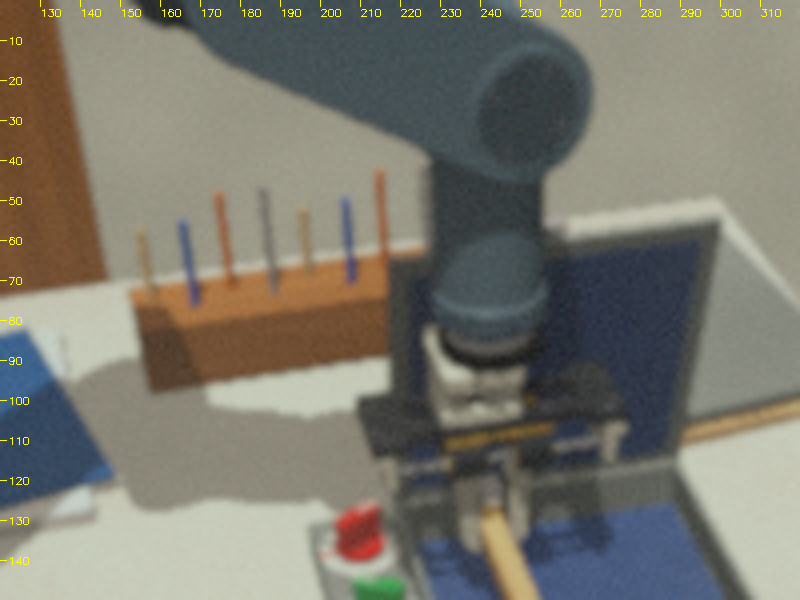

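View pics/t21.png

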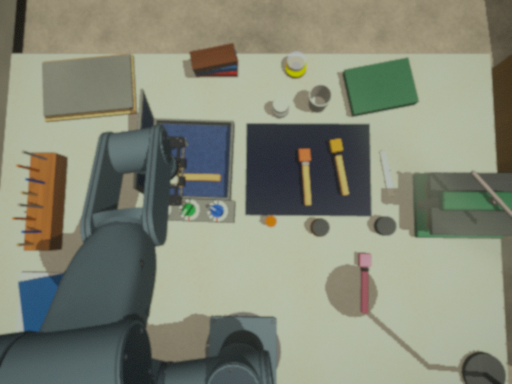

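```bash
python3 - <<'E'
from h import *
g=grab("side"); f=grab("top")
for z in (160,200,250,300,350,400,450,500): print(z,w2px(g,(524,192,z)).round(0),w2px(g,(524,140,z)).round(0),[w2px(f,(524,y,z)).round(0).tolist() for y in (140,192,260,300)])
E
```

```text
160 [242. 111.] [247. 122.] [[191.0, 173.0], [173.0, 173.0], [148.0, 173.0], [134.0, 173.0]]
200 [242. 100.] [247. 110.] [[188.0, 171.0], [169.0, 171.0], [143.0, 171.0], [129.0, 171.0]]
250 [242.  85.] [247.  95.] [[183.0, 168.0], [163.0, 168.0], [137.0, 168.0], [121.0, 168.0]]
300 [242.  69.] [247.  78.] [[178.0, 164.0], [157.0, 164.0], [129.0, 164.0], [113.0, 164.0]]
350 [241.  51.] [247.  61.] [[173.0, 160.0], [150.0, 160.0], [121.0, 160.0], [103.0, 160.0]]
400 [241.  33.] [247.  42.] [[167.0, 156.0], [143.0, 156.0], [111.0, 156.0], [93.0, 156.0]]
450 [241.  13.] [247.  22.] [[160.0, 151.0], [134.0, 151.0], [100.0, 151.0], [81.0, 151.0]]
500 [240.  -8.] [246.   1.] [[152.0, 145.0], [124.0, 145.0], [88.0, 145.0], [67.0, 145.0]]
```

```bash
python3 -m crank '{"dp":[[0,0.05,-0.018],[0,0.1,-0.018],[0,0.15,-0.018],[0,0.18,-0.018],[0,0.195,-0.018],[0,0.2,-0.018],[0,0.2,-0.018]],"rot":[[0,0.007,0],[0,0.007,0],[0,0.007,0],[0,0.007,0],[0,0.007,0],[0,0.007,0],[0,0.007,0]],"gripper":[1,1,1,1,1,1,1]}' 45
python3 - <<'E'
from h import *
f=grab("side");crop(f,190,50,340,200,5,"s22.png"); 
E
python3 go.py 524 187 12 -1.7
```

```text
time_s: 21.78
tcp_pos: [525.2, 184.8, 14.3]
eef_rot: [0.707, -0.012, 0.012, -0.707]
wrist_force: [1.1, -0.9, -4.7]
width: 19.4
t 21.83 tcp [525.5 184.9  14.8] F [ 0.7 -0.1 -4. ] w 19.7
[[0.999, 0.001, 0.033], [-0.033, 0.0, 0.999], [0.001, -1.0, 0.0]]
heading -1.87 tilt 0.04 J6 0.17
dist 3.8 dp [-0.005  0.009  0.007]
rot [-0.    -0.003  0.001] =deg [-0.  -0.2  0. ]
```

View pics/s22.png

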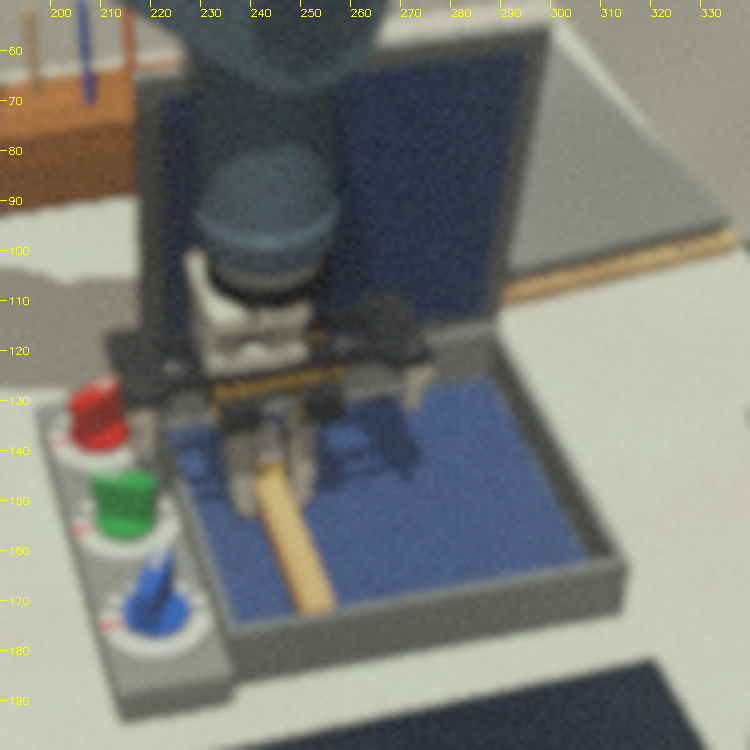

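```bash
python3 - <<'E'
from h import *
g=grab("side")
for x,y in((435,185),(435,150)):
  for z in (60,72,85,100,120): print(x,y,z,w2px(g,(x,y,z)).round(0))
crop(g,195,110,260,180,10,"s23.png")
E
```

```text
435 185 60 [216. 145.]
435 185 72 [215. 142.]
435 185 85 [215. 138.]
435 185 100 [215. 134.]
435 185 120 [214. 129.]
435 150 60 [218. 152.]
435 150 72 [218. 149.]
435 150 85 [218. 145.]
435 150 100 [218. 141.]
435 150 120 [217. 136.]
```

View pics/s23.png

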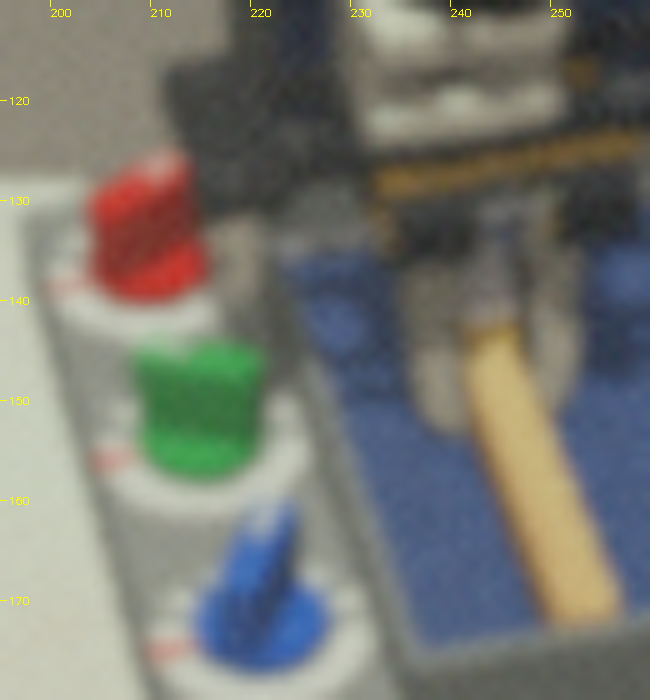

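```bash
python3 -m crank '{"dp":[[0.02,0,0],[0.027,0.0,0],[0.027,0.008,0],[0.027,0.015,0],[0.027,0.015,0],[0.027,0.015,0]],"rot":[[0,0,0],[0,0,0],[0,0,0],[0,0,0],[0,0,0],[0,0,0]],"gripper":[1,1,1,1,1,1]}' 45
python3 go.py 532 187 12 -1.7
```

```text
time_s: 22.38
tcp_pos: [532.7, 184.7, 9.5]
eef_rot: [0.707, -0.012, 0.011, -0.707]
wrist_force: [-0.8, 0.8, -4.8]
width: 20.1
t 22.38 tcp [532.7 184.7   9.5] F [-0.8  0.8 -4.8] w 20.1
[[0.999, -0.001, 0.033], [-0.033, -0.0, 0.999], [-0.001, -1.0, -0.0]]
heading -1.87 tilt 0.05 J6 0.17
dist 3.4 dp [-0.003 -0.008  0.008]
rot [ 0.    -0.003 -0.001] =deg [ 0.  -0.2 -0. ]
```

```bash
python3 -m crank '{"dp":[[0,0.004,0],[0,0.004,0],[0,0.004,0],[0,0.004,0],[0,0.004,0],[0,-0.06,0],[0,-0.16,0],[0,-0.26,0]],"rot":[[0,0,0],[0,0,0],[0,0,0],[0,0,0],[0,0,0],[0,0,0],[0,0,0],[0,0,0]],"gripper":[1,0.1,0.1,0.1,0.1,0.1,0.1,0.1]}' 45
python3 - <<'E'
from h import *
crop(grab("side"),190,50,340,200,5,"s24.png"); crop(grab("top"),240,115,380,240,5,"t24.png")
E
python3 go.py 562 60 110 60
```

```text
time_s: 23.05
tcp_pos: [532.2, 184.5, 87.9]
eef_rot: [0.707, -0.013, 0.011, -0.707]
wrist_force: [1.3, 0.2, 0.2]
width: 41.9
t 23.15 tcp [536.9 185.3  93. ] F [ 0.7 -0.2  0.5] w 41.9
[[0.999, 0.01, 0.033], [-0.033, 0.001, 0.999], [0.01, -1.0, 0.002]]
heading -1.87 tilt 0.56 J6 0.17
dist 128.9 dp [ 0.098 -0.057 -0.415]
rot [ 0.004 -1.031  0.009] =deg [  0.2 -61.9   0.6]
```

View pics/s24.png

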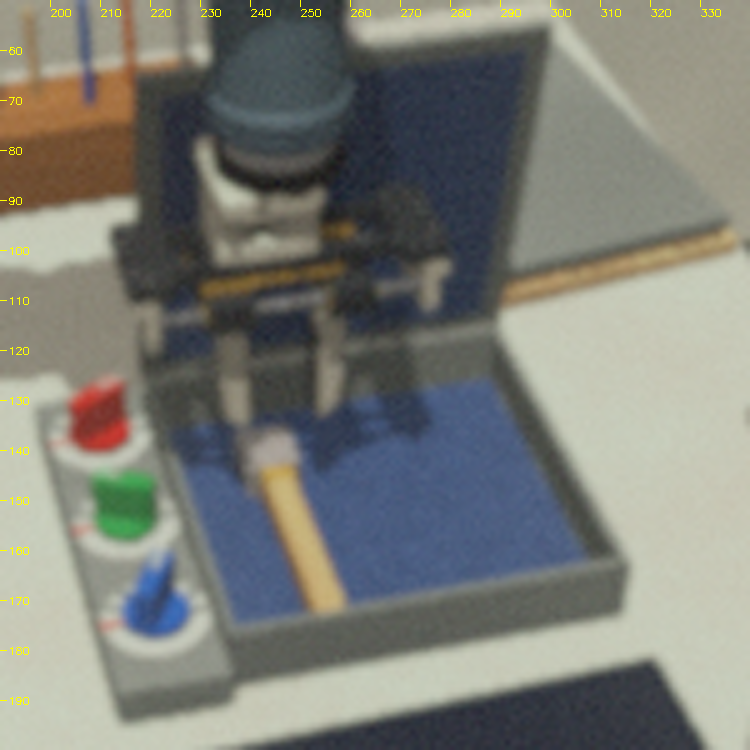

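View pics/t24.png

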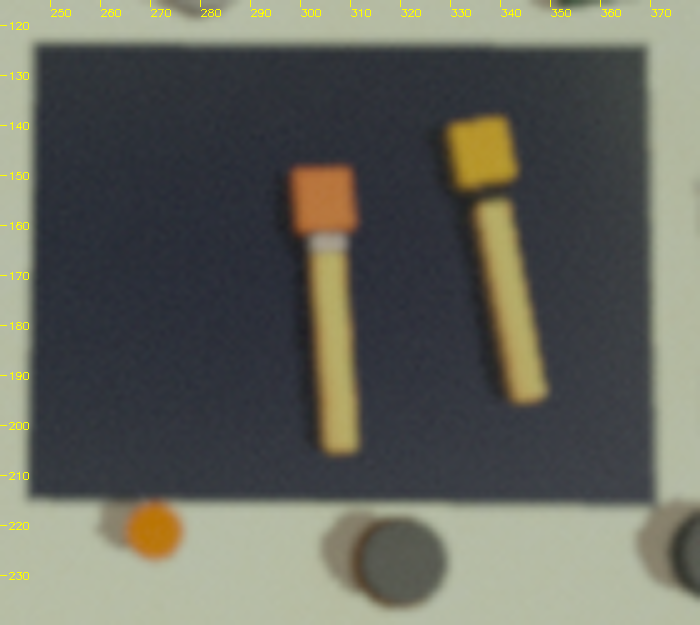

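```bash
python3 -m crank '{"dp":[[0.02,-0.05,-0.1],[0.04,-0.1,-0.2],[0.06,-0.1,-0.33],[0.08,-0.1,-0.46],[0.1,-0.1,-0.6],[0.1,-0.1,-0.6],[0.1,-0.1,-0.6],[0.1,-0.1,-0.6]],"rot":[[0,0.1,0],[0,0.2,0],[0,0.3,0],[0,0.42,0],[0,0.54,0],[0,0.65,0],[0,0.7,0],[0,0.7,0]],"gripper":[0,-0.2,-0.2,-0.2,-0.2,-0.2,-0.2,-0.2]}' 45
python3 go.py 562 -192 60 -86.8
```

```text
time_s: 23.82
tcp_pos: [557.1, 2.6, 117.3]
eef_rot: [0.655, -0.266, 0.265, -0.655]
wrist_force: [0.6, 0.5, -0.2]
width: 55.9
t 23.82 tcp [557.1   2.6 117.3] F [ 0.6  0.5 -0.2] w 55.9
[[0.718, -0.001, 0.696], [-0.696, 0.0, 0.718], [-0.001, -1.0, -0.0]]
heading -44.11 tilt 0.04 J6 0.57
dist 202.9 dp [ 0.463  0.191 -0.454]
rot [ 0.     0.711 -0.   ] =deg [ 0.  42.7 -0. ]
```

```bash
python3 -m crank '{"dp":[[0.06,0.0,-0.06],[0.15,0.05,-0.15],[0.25,0.1,-0.25],[0.34,0.15,-0.34],[0.463,0.191,-0.454],[0.463,0.191,-0.454],[0.463,0.191,-0.454],[0.463,0.191,-0.454]],"rot":[[0,0.1,0],[0,0.2,0],[0,0.3,0],[0,0.42,0],[0,0.54,0],[0,0.65,0],[0,0.711,0],[0,0.711,0]],"gripper":[-0.2,-0.2,-0.2,-0.2,-0.2,-0.2,-0.2,-0.2]}' 45
python3 - <<'E'
from h import *
g=grab("side"); crop(g,240,170,350,280,6,"s25.png"); print(w2px(g,env.sense()["tcp_pos"]))
E
python3 go.py 562 -192 5 -86.8
```

```text
time_s: 24.48
tcp_pos: [562.5, -191.3, 59.5]
eef_rot: [0.515, -0.486, 0.485, -0.514]
wrist_force: [-0.3, -0.3, 0.2]
width: 55.4
[298.3464075  226.08076174]
t 24.53 tcp [ 562.7 -190.5   59.8] F [ 0.5  0.1 -0.1] w 55.9
[[0.063, -0.001, 0.998], [-0.998, 0.001, 0.063], [-0.001, -1.0, -0.001]]
heading -86.38 tilt 0.07 J6 0.99
dist 54.9 dp [ 0.005  0.183 -0.002]
rot [ 0.001  0.007 -0.001] =deg [ 0.1  0.4 -0. ]
```

View pics/s25.png

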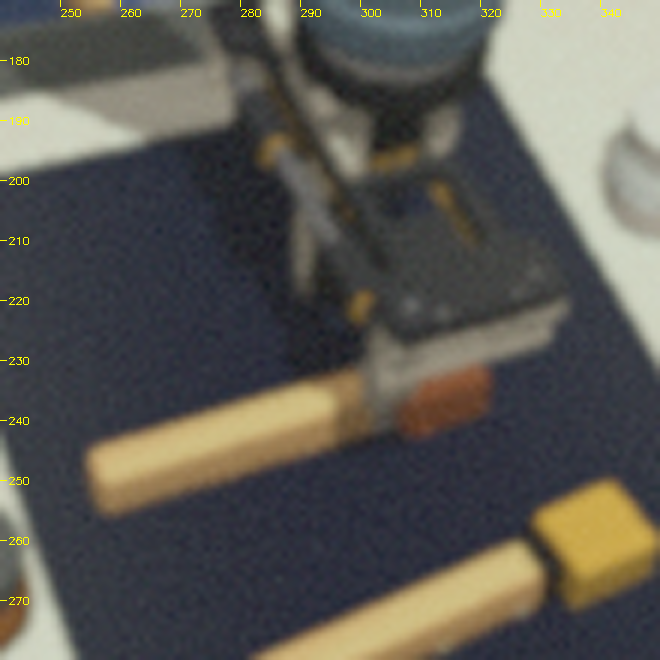

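```bash
python3 -m crank '{"dp":[[0.005,0.08,0],[0.005,0.15,0],[0.005,0.183,0],[0.005,0.183,0],[0.005,0.183,0]],"rot":[[0,0.007,0],[0,0.007,0],[0,0.007,0],[0,0.007,0],[0,0.007,0]],"gripper":[-0.2,-0.2,-0.2,-0.2,-0.2]}' 45
python3 -m crank '{"dp":[[0,0,0],[0,0,0],[0,0,0],[0,0,0],[0,0,0],[0,0,0],[0,0,0]],"rot":[[0,0,0],[0,0,0],[0,0,0],[0,0,0],[0,0,0],[0,0,0],[0,0,0]],"gripper":[1,1,1,1,1,1,1]}' 45
python3 -m crank '{"dp":[[0,-0.05,0],[0,-0.1,0],[0,-0.15,0],[0,-0.2,0],[0,-0.23,0],[0,-0.23,0],[0,-0.23,0]],"rot":[[0,0,0],[0,0,0],[0,0,0],[0,0,0],[0,0,0],[0,0,0],[0,0,0]],"gripper":[1,1,1,1,1,1,1]}' 45
python3 - <<'E'
from h import *
g=grab("side"); crop(g,240,170,350,280,6,"s26.png"); print(w2px(g,env.sense()["tcp_pos"]))
E
python3 go.py 585 -10 74 -44
```

```text
time_s: 24.95
tcp_pos: [563.0, -191.2, 5.6]
eef_rot: [0.514, -0.486, 0.485, -0.514]
wrist_force: [0.1, -0.7, 0.9]
width: 55.8
time_s: 25.53
tcp_pos: [563.2, -191.9, 6.0]
eef_rot: [-0.513, 0.487, -0.487, 0.513]
wrist_force: [-1.0, 2.0, 3.3]
width: 19.6
time_s: 26.12
tcp_pos: [562.8, -192.1, 74.3]
eef_rot: [0.513, -0.487, 0.486, -0.513]
wrist_force: [-0.8, -0.3, -4.6]
width: 19.8
[298.87601219 223.04245733]
t 26.17 tcp [ 562.4 -191.8   73.6] F [ 0.2 -0.5 -4.3] w 19.5
[[0.053, -0.002, 0.999], [-0.999, 0.001, 0.053], [-0.001, -1.0, -0.001]]
heading -86.95 tilt 0.1 J6 1.0
dist 183.2 dp [-0.601 -0.001  0.108]
rot [ 0.001 -0.716 -0.001] =deg [  0.1 -43.   -0.1]
```

View pics/s26.png

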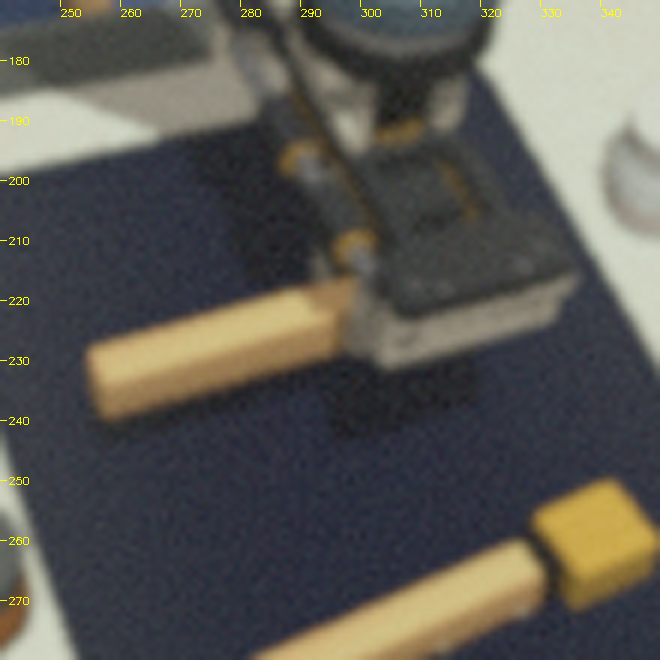

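```bash
python3 -m crank '{"dp":[[-0.07,0,0.01],[-0.15,0,0.03],[-0.23,0,0.04],[-0.31,0,0.06],[-0.4,0,0.08],[-0.5,0,0.1],[-0.58,0,0.108],[-0.601,0,0.108]],"rot":[[0,-0.08,0],[0,-0.17,0],[0,-0.26,0],[0,-0.35,0],[0,-0.44,0],[0,-0.54,0],[0,-0.64,0],[0,-0.71,0]],"gripper":[1,1,1,1,1,1,1,1]}' 45
python3 go.py 598 183 74 -1.7
```

```text
time_s: 26.83
tcp_pos: [584.6, -6.2, 73.0]
eef_rot: [-0.656, 0.266, -0.263, 0.656]
wrist_force: [-0.1, 0.2, -3.8]
width: 19.8
t 26.83 tcp [584.6  -6.2  73. ] F [-0.1  0.2 -3.8] w 19.8
[[0.72, -0.003, 0.693], [-0.693, 0.002, 0.721], [-0.004, -1.0, -0.001]]
heading -43.9 tilt 0.22 J6 0.56
dist 189.7 dp [-0.405 -0.002  0.485]
rot [-0.001 -0.703 -0.004] =deg [ -0.1 -42.2  -0.2]
```

```bash
python3 -m crank '{"dp":[[-0.06,0,0.07],[-0.12,0,0.14],[-0.18,0,0.21],[-0.24,0,0.28],[-0.3,0,0.35],[-0.36,0,0.42],[-0.405,0,0.485],[-0.405,0,0.485]],"rot":[[0,-0.08,0],[0,-0.17,0],[0,-0.26,0],[0,-0.35,0],[0,-0.44,0],[0,-0.54,0],[0,-0.64,0],[0,-0.703,0]],"gripper":[1,1,1,1,1,1,1,1]}' 45
python3 - <<'E'
from h import *
g=grab("side"); crop(g,190,50,340,200,5,"s27.png")
E
python3 go.py 598 184 13 -1.7
```

```text
time_s: 27.5
tcp_pos: [599.8, 183.3, 73.0]
eef_rot: [-0.706, 0.011, -0.01, 0.708]
wrist_force: [1.4, 0.1, -5.0]
width: 19.8
t 27.55 tcp [599.6 181.1  72.8] F [-0.1  0.2 -4.8] w 19.8
[[1.0, -0.003, 0.027], [-0.027, 0.0, 1.0], [-0.003, -1.0, 0.0]]
heading -1.55 tilt 0.15 J6 0.14
dist 59.9 dp [-0.005  0.199  0.009]
rot [-0.     0.003 -0.002] =deg [-0.   0.2 -0.1]
```

View pics/s27.png

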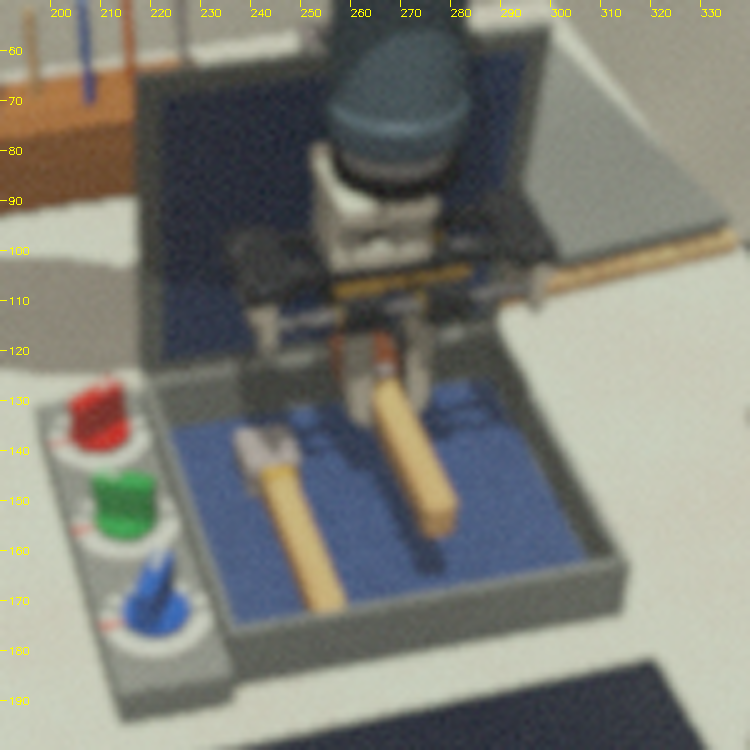

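```bash
python3 -m crank '{"dp":[[-0.005,0.06,0.005],[-0.005,0.12,0.005],[-0.005,0.17,0.005],[-0.005,0.19,0.005],[-0.005,0.2,0.005],[-0.005,0.2,0.005],[-0.005,0.2,0.005]],"rot":[[0,0,0],[0,0,0],[0,0,0],[0,0,0],[0,0,0],[0,0,0],[0,0,0]],"gripper":[1,1,1,1,1,1,1]}' 45
python3 go.py 598 184 12 -1.7
```

```text
time_s: 28.13
tcp_pos: [599.7, 179.9, 15.0]
eef_rot: [-0.707, 0.013, -0.014, 0.707]
wrist_force: [0.6, 0.9, -4.4]
width: 19.9
t 28.13 tcp [599.7 179.9  15. ] F [ 0.6  0.9 -4.4] w 19.9
[[0.999, 0.001, 0.039], [-0.039, 0.0, 0.999], [0.001, -1.0, 0.0]]
heading -2.22 tilt 0.03 J6 0.15
dist 5.4 dp [-0.006  0.01   0.013]
rot [-0.    -0.009  0.001] =deg [-0.  -0.5  0. ]
```

```bash
python3 -m crank '{"dp":[[0,0.008,0.006],[0,0.008,0.006],[0,0.008,0.006],[0,0.008,0.006]],"rot":[[0,0,0],[0,0,0],[0,0,0],[0,0,0]],"gripper":[1,1,1,1]}' 45
python3 go.py 598 184 12 -1.7
python3 -m crank '{"dp":[[0,0,0],[0,0,0],[0,0,0],[0,0,0],[0,-0.06,0],[0,-0.16,0],[0,-0.26,0],[0,-0.3,0]],"rot":[[0,0,0],[0,0,0],[0,0,0],[0,0,0],[0,0,0],[0,0,0],[0,0,0],[0,0,0]],"gripper":[0.1,0.1,0.1,0.1,0.1,0.1,0.1,0.1]}' 45
python3 - <<'E'
from h import *
crop(grab("side"),190,50,340,200,5,"s28.png"); crop(grab("top"),240,115,380,240,5,"t28.png")
E
python3 go.py 580 -20 110 -40
```

```text
time_s: 28.47
tcp_pos: [599.6, 182.0, 12.8]
eef_rot: [-0.707, 0.013, -0.014, 0.707]
wrist_force: [-0.2, -0.0, -4.5]
width: 19.5
t 28.47 tcp [599.6 182.   12.8] F [-0.2 -0.  -4.5] w 19.5
[[0.999, 0.001, 0.038], [-0.038, 0.0, 0.999], [0.001, -1.0, 0.0]]
heading -2.17 tilt 0.04 J6 0.15
dist 2.6 dp [-0.005  0.003  0.006]
rot [-0.    -0.008  0.001] =deg [-0.  -0.5  0. ]
time_s: 29.13
tcp_pos: [601.7, 182.3, 106.7]
eef_rot: [-0.707, 0.011, -0.016, 0.707]
wrist_force: [0.1, -0.4, 0.6]
width: 41.8
t 29.23 tcp [601.5 182.3 105.4] F [0.1 0.2 0.1] w 41.8
[[0.999, 0.007, 0.038], [-0.038, 0.001, 0.999], [0.007, -1.0, 0.001]]
heading -2.17 tilt 0.38 J6 0.15
dist 203.5 dp [-0.046 -0.016 -0.676]
rot [-0.003  0.63   0.006] =deg [-0.2 37.8  0.3]
```

View pics/s28.png

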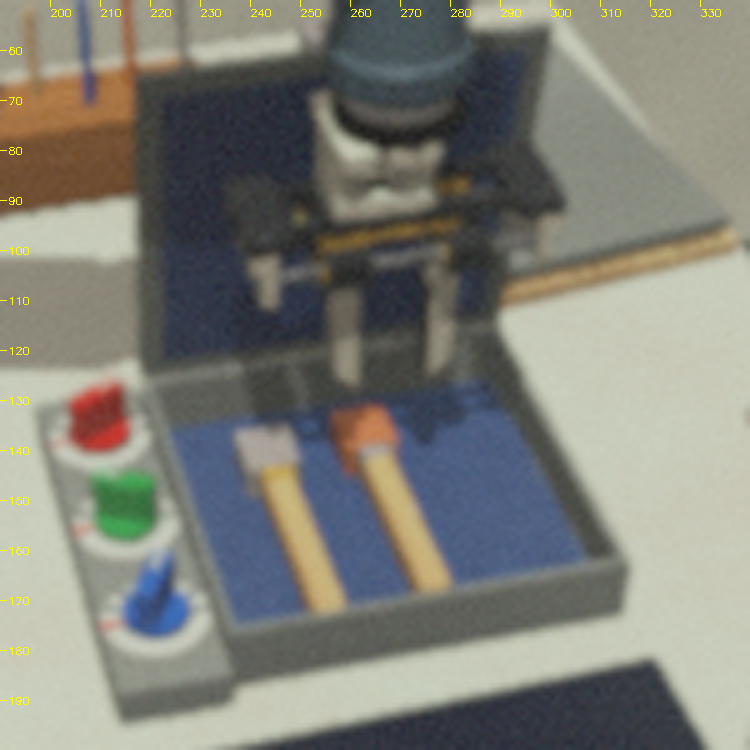

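View pics/t28.png

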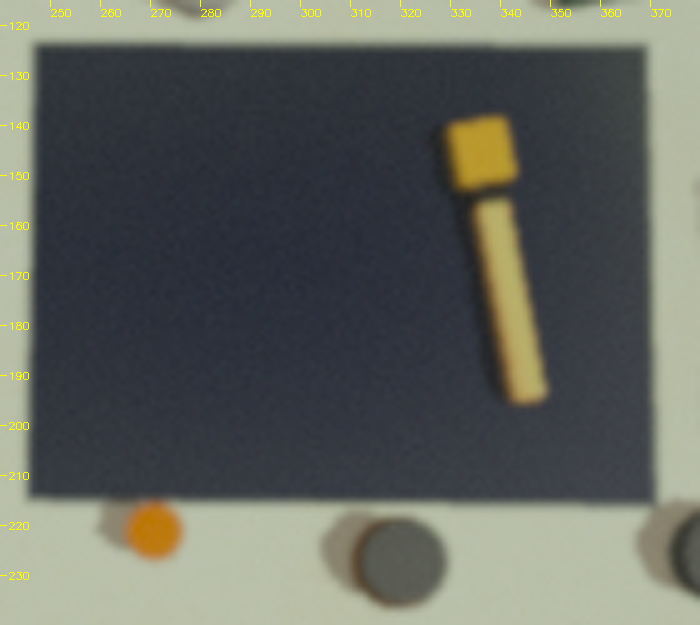

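```bash
python3 -m crank '{"dp":[[-0.01,-0.02,-0.1],[-0.02,-0.03,-0.22],[-0.03,-0.03,-0.35],[-0.04,-0.03,-0.5],[-0.04,-0.03,-0.67],[-0.04,-0.03,-0.67],[-0.04,-0.03,-0.67],[-0.04,-0.03,-0.67]],"rot":[[0,0.1,0],[0,0.2,0],[0,0.3,0],[0,0.42,0],[0,0.54,0],[0,0.63,0],[0,0.63,0],[0,0.63,0]],"gripper":[0,-0.2,-0.2,-0.2,-0.2,-0.2,-0.2,-0.2]}' 45
python3 go.py 594 -296 60 -80.7
```

```text
time_s: 29.9
tcp_pos: [578.7, -18.9, 109.6]
eef_rot: [-0.664, 0.243, -0.241, 0.665]
wrist_force: [0.1, 1.5, 1.1]
width: 55.5
t 29.9 tcp [578.7 -18.9 109.6] F [0.1 1.5 1.1] w 55.5
[[0.766, -0.003, 0.643], [-0.643, 0.001, 0.766], [-0.003, -1.0, -0.001]]
heading -39.99 tilt 0.16 J6 0.47
dist 281.9 dp [ 0.633  0.164 -0.675]
rot [ 0.002  0.679 -0.002] =deg [ 0.1 40.7 -0.1]
```

```bash
python3 -m crank '{"dp":[[0.08,0,-0.09],[0.18,0.02,-0.19],[0.28,0.06,-0.29],[0.38,0.1,-0.4],[0.48,0.14,-0.51],[0.58,0.164,-0.62],[0.633,0.164,-0.675],[0.633,0.164,-0.675]],"rot":[[0,0.1,0],[0,0.2,0],[0,0.3,0],[0,0.42,0],[0,0.54,0],[0,0.65,0],[0,0.679,0],[0,0.679,0]],"gripper":[-0.2,-0.2,-0.2,-0.2,-0.2,-0.2,-0.2,-0.2]}' 45
python3 - <<'E'
from h import *
g=grab("side"); crop(g,260,190,390,310,6,"s29.png"); print(w2px(g,env.sense()["tcp_pos"]))
E
python3 go.py 594 -296 5 -80.7
```

```text
time_s: 30.57
tcp_pos: [595.1, -301.1, 59.8]
eef_rot: [0.539, -0.458, 0.459, -0.538]
wrist_force: [-0.1, -0.1, -0.9]
width: 55.7
[327.19411515 256.37103879]
t 30.62 tcp [ 595.  -297.5   60. ] F [-0.3  0.7  0.3] w 55.9
[[0.161, -0.001, 0.987], [-0.987, 0.001, 0.161], [-0.001, -1.0, -0.001]]
heading -80.73 tilt 0.07 J6 0.78
dist 55.1 dp [-0.005  0.184 -0.002]
rot [ 0.001 -0.    -0.001] =deg [ 0.1 -0.  -0. ]
```

View pics/s29.png

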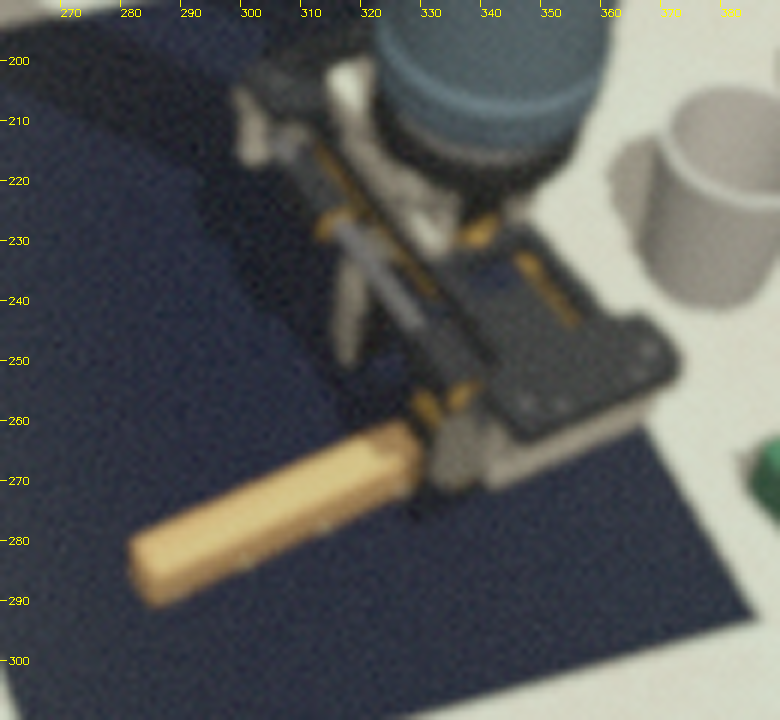

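```bash
python3 -m crank '{"dp":[[-0.005,0.08,0],[-0.005,0.15,0],[-0.005,0.184,0],[-0.005,0.184,0],[-0.005,0.184,0]],"rot":[[0,0,0],[0,0,0],[0,0,0],[0,0,0],[0,0,0]],"gripper":[-0.2,-0.2,-0.2,-0.2,-0.2]}' 45
python3 -m crank '{"dp":[[0,0,0],[0,0,0],[0,0,0],[0,0,0],[0,0,0],[0,0,0],[0,0,0]],"rot":[[0,0,0],[0,0,0],[0,0,0],[0,0,0],[0,0,0],[0,0,0],[0,0,0]],"gripper":[1,1,1,1,1,1,1]}' 45
python3 -m crank '{"dp":[[0,-0.05,0],[0,-0.1,0],[0,-0.15,0],[0,-0.2,0],[0,-0.23,0],[0,-0.23,0],[0,-0.23,0]],"rot":[[0,0,0],[0,0,0],[0,0,0],[0,0,0],[0,0,0],[0,0,0],[0,0,0]],"gripper":[1,1,1,1,1,1,1]}' 45
python3 - <<'E'
from h import *
g=grab("side"); crop(g,260,190,390,310,6,"s30.png")
E
python3 go.py 630 -40 74 -42
```

```text
time_s: 31.03
tcp_pos: [595.0, -292.1, 6.3]
eef_rot: [-0.539, 0.458, -0.456, 0.54]
wrist_force: [-1.0, -0.1, 1.0]
width: 56.5
time_s: 31.62
tcp_pos: [595.1, -294.6, 7.3]
eef_rot: [0.539, -0.458, 0.458, -0.539]
wrist_force: [0.0, -1.1, 2.6]
width: 19.3
time_s: 32.2
tcp_pos: [594.8, -294.1, 75.7]
eef_rot: [-0.539, 0.458, -0.458, 0.539]
wrist_force: [0.2, -0.3, -3.1]
width: 19.4
t 32.25 tcp [ 594.4 -293.8   74.9] F [ 0.5  0.2 -2.5] w 19.6
[[0.161, -0.001, 0.987], [-0.987, 0.001, 0.161], [-0.001, -1.0, -0.001]]
heading -80.71 tilt 0.08 J6 0.78
dist 256.3 dp [-0.816  0.004  0.254]
rot [ 0.001 -0.645 -0.001] =deg [  0.  -38.7  -0.1]
```

View pics/s30.png

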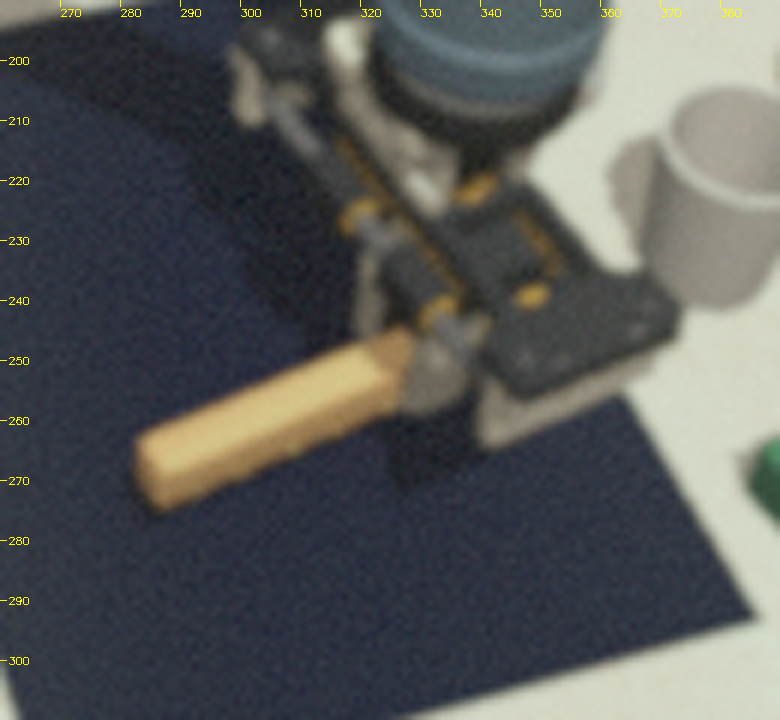

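```bash
python3 -m crank '{"dp":[[-0.09,0,0.017],[-0.19,0,0.035],[-0.3,0,0.055],[-0.41,0,0.076],[-0.52,0,0.097],[-0.63,0,0.117],[-0.74,0,0.138],[-0.83,0,0.155]],"rot":[[0,-0.07,0],[0,-0.14,0],[0,-0.22,0],[0,-0.3,0],[0,-0.39,0],[0,-0.48,0],[0,-0.57,0],[0,-0.65,0]],"gripper":[1,1,1,1,1,1,1,1]}' 45
python3 - <<'E'
from h import *
g=grab("side"); cv2.imwrite("pics/s31.png",g["pixels"])
E
python3 go.py 663 180 75 -1.7
```

```text
time_s: 32.92
tcp_pos: [599.2, -38.2, 74.3]
eef_rot: [-0.661, 0.251, -0.249, 0.662]
wrist_force: [0.9, 0.6, -2.4]
width: 19.7
t 32.97 tcp [598.8 -33.3  74.3] F [-0.3  4.5 -2.6] w 19.3
[[0.755, -0.004, 0.656], [-0.656, 0.004, 0.755], [-0.006, -1.0, 0.001]]
heading -41.02 tilt 0.32 J6 0.47
dist 222.8 dp [-0.305  0.     0.677]
rot [-0.003 -0.655 -0.005] =deg [ -0.2 -39.3  -0.3]
```

View pics/s31.png

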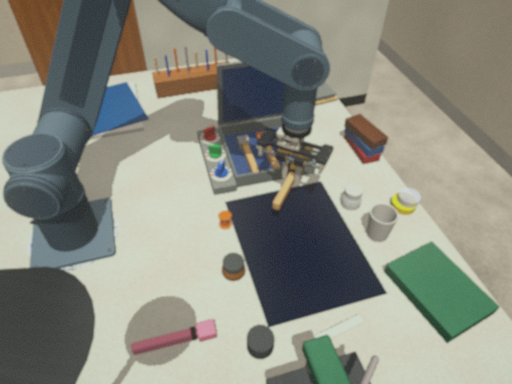

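```bash
python3 -m crank '{"dp":[[-0.04,0,0.08],[-0.08,0,0.17],[-0.12,0,0.26],[-0.16,0,0.35],[-0.2,0,0.44],[-0.24,0,0.53],[-0.28,0,0.62],[-0.305,0,0.67]],"rot":[[0,-0.08,0],[0,-0.16,0],[0,-0.24,0],[0,-0.33,0],[0,-0.42,0],[0,-0.51,0],[0,-0.6,0],[0,-0.65,0]],"gripper":[1,1,1,1,1,1,1,1]}' 45
python3 -m crank '{"dp":[[0,0,0]],"rot":[[0,0,0]],"gripper":[1]}' 45
python3 - <<'E'
from h import *
g=grab("side"); crop(g,190,50,340,200,5,"s32.png")
E
python3 go.py 663 180 14 -1.7
```

```text
time_s: 33.63
tcp_pos: [665.8, 173.0, 74.1]
eef_rot: [-0.707, 0.015, -0.014, 0.707]
wrist_force: [-0.2, -0.1, -2.4]
width: 19.7
time_s: 33.72
tcp_pos: [665.7, 173.9, 74.0]
eef_rot: [-0.706, 0.015, -0.014, 0.707]
wrist_force: [0.7, 0.3, -2.9]
width: 19.6
t 33.77 tcp [665.2 171.8  74. ] F [ 0.1 -0.6 -3.1] w 19.6
[[0.999, -0.002, 0.045], [-0.045, -0.0, 0.999], [-0.002, -1.0, -0.0]]
heading -2.59 tilt 0.14 J6 0.14
dist 60.6 dp [-0.008  0.2    0.027]
rot [ 0.    -0.015 -0.002] =deg [ 0.  -0.9 -0.1]
```

View pics/s32.png

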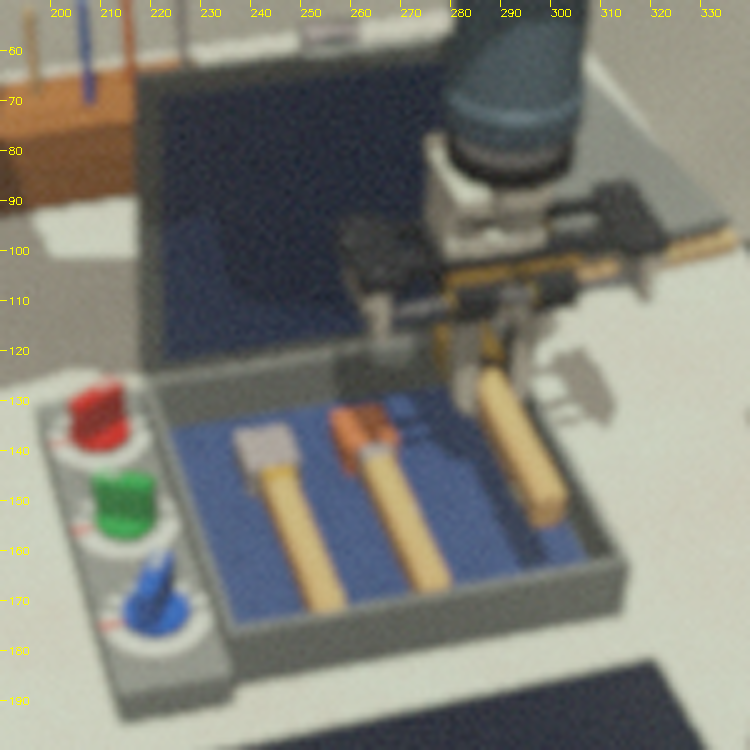

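```bash
python3 -m crank '{"dp":[[-0.022,0.05,0.024],[-0.022,0.11,0.024],[-0.022,0.16,0.024],[-0.022,0.19,0.024],[-0.022,0.198,0.024],[-0.022,0.198,0.024],[-0.022,0.198,0.024],[-0.022,0.198,0.024]],"rot":[[0,-0.015,0],[0,-0.015,0],[0,-0.015,0],[0,-0.015,0],[0,-0.015,0],[0,-0.015,0],[0,-0.015,0],[0,-0.015,0]],"gripper":[1,1,1,1,1,1,1,1]}' 45
python3 go.py 659 180 13 -1.7
```

```text
time_s: 34.43
tcp_pos: [660.7, 177.2, 17.6]
eef_rot: [-0.707, 0.011, -0.012, 0.707]
wrist_force: [0.5, -0.2, -1.6]
width: 20.0
t 34.43 tcp [660.7 177.2  17.6] F [ 0.5 -0.2 -1.6] w 20.0
[[0.999, 0.002, 0.032], [-0.032, 0.0, 0.999], [0.002, -1.0, 0.0]]
heading -1.85 tilt 0.11 J6 0.13
dist 5.6 dp [-0.006  0.015  0.009]
rot [-0.    -0.003  0.002] =deg [-0.  -0.2  0.1]
```

```bash
python3 -m crank '{"dp":[[0,0.012,0],[0,0.013,0],[0,0.013,0],[0,0.013,0]],"rot":[[0,0,0],[0,0,0],[0,0,0],[0,0,0]],"gripper":[1,1,1,1]}' 45
python3 go.py 659 180 13 -1.7
python3 -m crank '{"dp":[[0,0,0],[0,0,0],[0,0,0],[0,0,0],[0,-0.06,0],[0,-0.16,0],[0,-0.26,0],[0,-0.3,0]],"rot":[[0,0,0],[0,0,0],[0,0,0],[0,0,0],[0,0,0],[0,0,0],[0,0,0],[0,0,0]],"gripper":[0.2,0.2,0.2,0.2,0.2,0.2,0.2,0.2]}' 45
python3 - <<'E'
from h import *
crop(grab("side"),190,30,340,200,5,"s33.png"); crop(grab("top"),100,80,250,230,5,"t33.png")
E
python3 go.py 610 60 300 -1.7
```

```text
time_s: 34.77
tcp_pos: [660.6, 177.5, 13.3]
eef_rot: [-0.707, 0.011, -0.012, 0.707]
wrist_force: [1.2, -0.4, 0.3]
width: 19.1
t 34.77 tcp [660.6 177.5  13.3] F [ 1.2 -0.4  0.3] w 19.1
[[0.999, 0.002, 0.032], [-0.032, -0.0, 1.0], [0.002, -1.0, 0.0]]
heading -1.81 tilt 0.11 J6 0.13
dist 2.9 dp [-0.005  0.001  0.008]
rot [-0.    -0.002  0.002] =deg [-0.  -0.1  0.1]
time_s: 35.43
tcp_pos: [661.9, 177.9, 106.9]
eef_rot: [-0.707, 0.009, -0.013, 0.707]
wrist_force: [0.7, -0.0, 0.4]
width: 37.1
t 35.53 tcp [661.8 177.9 105.7] F [-0.3  0.3  0.5] w 37.2
[[0.999, 0.006, 0.032], [-0.032, 0.001, 1.0], [0.006, -1.0, 0.001]]
heading -1.81 tilt 0.36 J6 0.13
dist 233.1 dp [-0.156 -0.649 -0.398]
rot [-0.001 -0.002  0.006] =deg [-0.  -0.1  0.4]
```

View pics/s33.png

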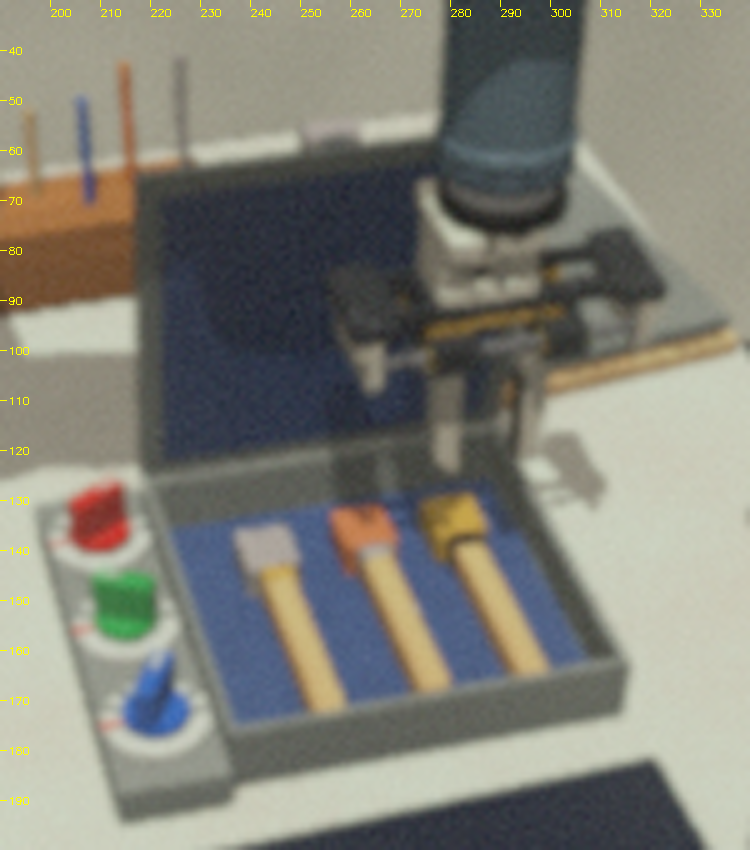

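```bash
python3 -m crank '{"dp":[[-0.02,-0.1,-0.05],[-0.05,-0.22,-0.12],[-0.1,-0.35,-0.2],[-0.14,-0.48,-0.28],[-0.18,-0.61,-0.333],[-0.196,-0.74,-0.333],[-0.196,-0.783,-0.333],[-0.196,-0.783,-0.333]],"rot":[[0,0,0],[0,0,0],[0,0,0],[0,0,0],[0,0,0],[0,0,0],[0,0,0],[0,0,0]],"gripper":[-0.2,-0.2,-0.2,-0.2,-0.2,-0.2,-0.2,-0.2]}' 45
python3 go.py 591 290 338 -1.7
```

```text
time_s: 36.2
tcp_pos: [599.3, 78.8, 342.5]
eef_rot: [0.707, -0.009, 0.015, -0.707]
wrist_force: [-0.1, -0.5, 0.1]
width: 55.7
t 36.2 tcp [599.3  78.8 342.5] F [-0.1 -0.5  0.1] w 55.7
[[0.999, 0.009, 0.033], [-0.033, -0.001, 0.999], [0.009, -1.0, -0.0]]
heading -1.88 tilt 0.49 J6 -0.02
dist 211.5 dp [-0.051  0.014  0.703]
rot [ 0.    -0.003  0.008] =deg [ 0.  -0.2  0.5]
```

```bash
python3 -m crank '{"dp":[[-0.02,0,0.09],[-0.03,0,0.2],[-0.05,0,0.32],[-0.051,0,0.44],[-0.051,0,0.56],[-0.051,0.01,0.66],[-0.051,0.014,0.703],[-0.051,0.014,0.703]],"rot":[[0,0,0],[0,0,0],[0,0,0],[0,0,0],[0,0,0],[0,0,0.005],[0,0,0.005],[0,0,0.005]],"gripper":[-0.2,-0.2,-0.2,-0.2,-0.2,-0.2,-0.2,-0.2]}' 45
python3 - <<'E'
from h import *
g=grab("side");crop(g,190,0,340,200,4,"s34.png"); f=grab("top");crop(f,60,80,250,230,4,"t34.png")
print(w2px(g,env.sense()["tcp_pos"]),w2px(f,env.sense()["tcp_pos"]))
E
python3 go.py 591 290 259 -1.7
```

```text
time_s: 36.87
tcp_pos: [588.1, 293.7, 329.3]
eef_rot: [0.707, -0.013, 0.006, -0.707]
wrist_force: [-0.2, -0.8, -0.8]
width: 55.7
[253.99419032  38.51066666] [112.36510524 134.34951549]
t 36.97 tcp [589.  290.3 331.1] F [0.2 0.3 0. ] w 55.7
[[0.999, -0.008, 0.031], [-0.031, -0.002, 1.0], [-0.008, -1.0, -0.002]]
heading -1.77 tilt 0.48 J6 0.32
dist 72.1 dp [ 0.009  0.24  -0.   ]
rot [ 0.002 -0.001 -0.008] =deg [ 0.1 -0.1 -0.5]
```

View pics/s34.png

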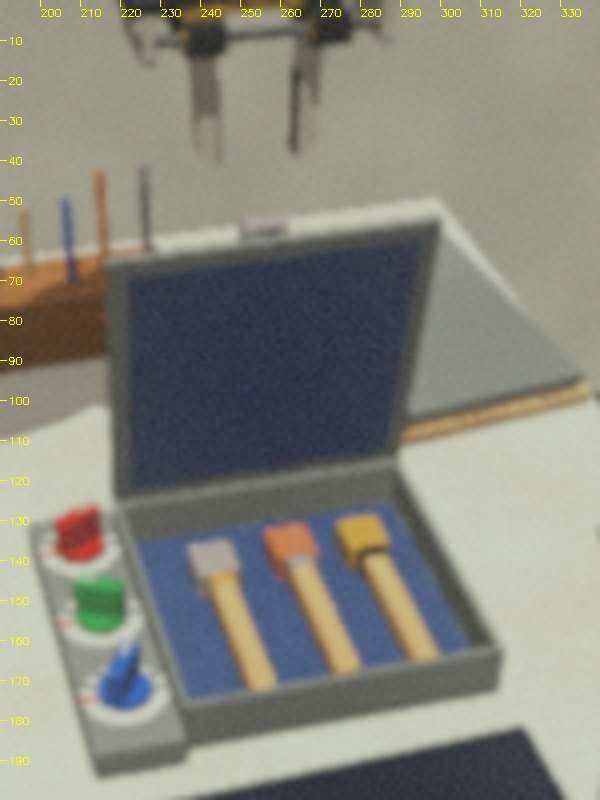

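View pics/t34.png

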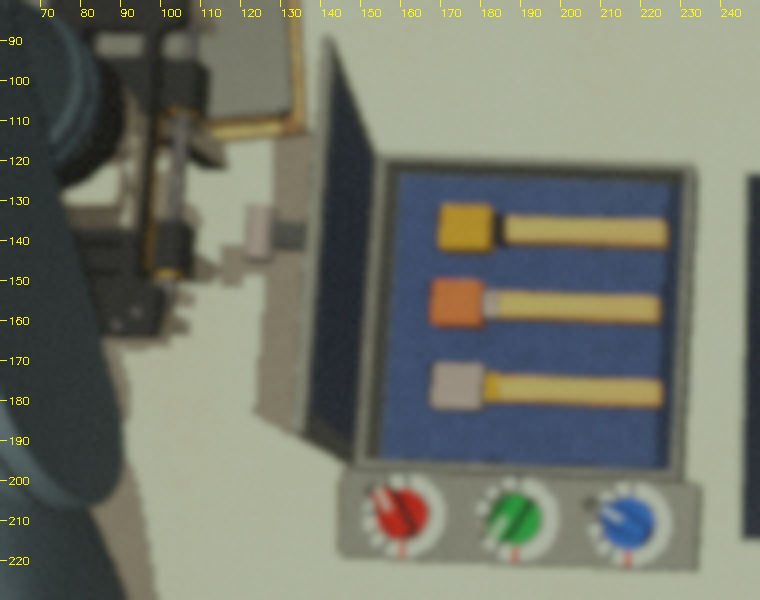

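```bash
python3 -m crank '{"dp":[[0.009,0.08,0],[0.009,0.16,0],[0.009,0.22,0],[0.009,0.24,0],[0.009,0.24,0],[0.009,0.24,0]],"rot":[[0,0,-0.008],[0,0,-0.008],[0,0,-0.008],[0,0,-0.008],[0,0,-0.008],[0,0,-0.008]],"gripper":[-0.2,-0.2,-0.2,-0.2,-0.2,-0.2]}' 45
python3 -m crank '{"dp":[[0,0,0],[0,0,0],[0,0,0],[0,0,0],[0,0,0],[0,0,0]],"rot":[[0,0,0],[0,0,0],[0,0,0],[0,0,0],[0,0,0],[0,0,0]],"gripper":[1,1,1,1,1,1]}' 40
python3 - <<'E'
from h import *
g=grab("side");crop(g,220,0,300,80,8,"s35.png")
E
python3 go.py 591 290 259 -1.7
```

```text
time_s: 37.47
tcp_pos: [592.1, 289.5, 262.0]
eef_rot: [0.707, -0.01, 0.013, -0.707]
wrist_force: [-0.7, 0.1, 0.1]
width: 56.1
time_s: 37.97
tcp_pos: [592.6, 290.8, 262.3]
eef_rot: [-0.707, 0.009, -0.013, 0.707]
wrist_force: [2.5, -0.1, 3.1]
width: 33.5
t 38.02 tcp [592.6 290.9 262.3] F [ 2.7 -1.3  3.5] w 33.4
[[0.999, 0.006, 0.032], [-0.032, 0.0, 0.999], [0.006, -1.0, 0.001]]
heading -1.82 tilt 0.35 J6 0.32
dist 3.7 dp [-0.005  0.011 -0.003]
rot [-0.001 -0.002  0.006] =deg [-0.  -0.1  0.3]
```

View pics/s35.png

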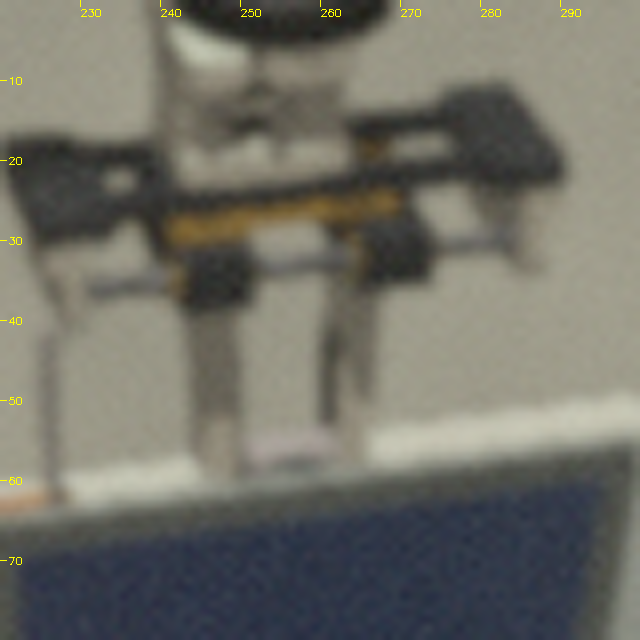

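```bash
python3 -m crank '{"dp":[[0,0.004,-0.068],[0,0.013,-0.135],[0,0.029,-0.201],[0,0.05,-0.265],[0,0.076,-0.328],[0,0.108,-0.387],[0,0.145,-0.444],[0,0.187,-0.498]],"rot":[[0,0,0],[0,0,0],[0,0,0],[0,0,0],[0,0,0],[0,0,0],[0,0,0],[0,0,0]],"gripper":[1,1,1,1,1,1,1,1]}' 40
python3 go.py 588 141 206 -1.7
python3 - <<'E'
from h import *
g=grab("side");crop(g,190,50,340,200,4,"s36.png")
E
```

```text
time_s: 38.68
tcp_pos: [588.1, 141.4, 206.1]
eef_rot: [-0.706, 0.009, -0.014, 0.708]
wrist_force: [5.5, 4.1, 1.1]
width: 33.7
t 38.68 tcp [588.1 141.4 206.1] F [5.5 4.1 1.1] w 33.7
[[0.999, 0.007, 0.032], [-0.032, 0.001, 1.0], [0.007, -1.0, 0.002]]
heading -1.81 tilt 0.4 J6 0.08
dist 0.4 dp [-0.     0.    -0.001]
rot [-0.002 -0.002  0.007] =deg [-0.1 -0.1  0.4]
```

View pics/s36.png

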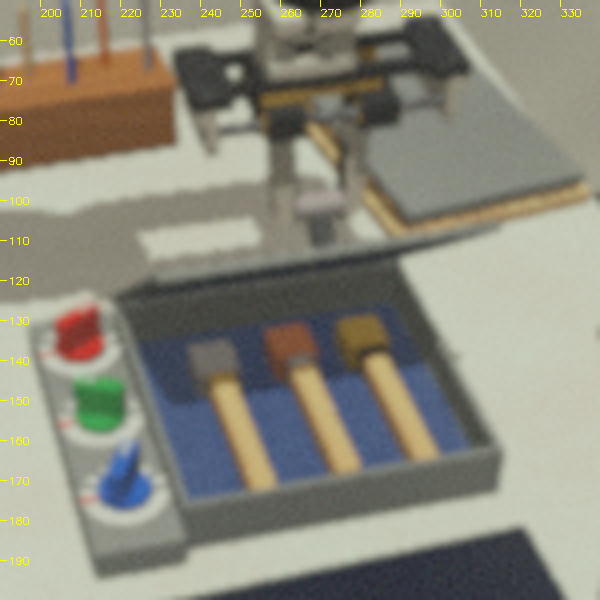

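```bash
python3 -m crank '{"dp":[[0,0.046,-0.049],[0,0.097,-0.095],[0,0.151,-0.135],[0,0.208,-0.171],[0,0.269,-0.202],[0,0.332,-0.227],[0,0.397,-0.247],[0,0.46,-0.261]],"rot":[[0,0,0],[0,0,0],[0,0,0],[0,0,0],[0,0,0],[0,0,0],[0,0,0],[0,0,0]],"gripper":[1,1,1,1,1,1,1,1]}' 40
python3 -m crank '{"dp":[[0,0.003,0],[0,0.006,0],[0,0.006,0]],"rot":[[0,0,0],[0,0,0],[0,0,0]],"gripper":[1,1,1]}' 40
python3 go.py 586 60 63 -1.7
python3 - <<'E'
from h import *
g=grab("side");crop(g,190,80,340,200,5,"s37.png")
E
```

```text
time_s: 39.4
tcp_pos: [585.9, 62.6, 67.3]
eef_rot: [-0.707, 0.01, -0.013, 0.707]
wrist_force: [-7.3, 3.5, 53.9]
width: 33.7
time_s: 39.65
tcp_pos: [585.7, 62.2, 65.5]
eef_rot: [0.708, -0.01, 0.013, -0.706]
wrist_force: [4.9, -5.2, -1.2]
width: 33.6
t 39.65 tcp [585.7  62.2  65.5] F [ 4.9 -5.2 -1.2] w 33.6
[[0.999, 0.004, 0.031], [-0.031, -0.002, 1.0], [0.005, -1.0, -0.002]]
heading -1.8 tilt 0.27 J6 -0.05
dist 3.3 dp [ 0.001  0.008 -0.007]
rot [ 0.001 -0.002  0.004] =deg [ 0.1 -0.1  0.3]
```

View pics/s37.png

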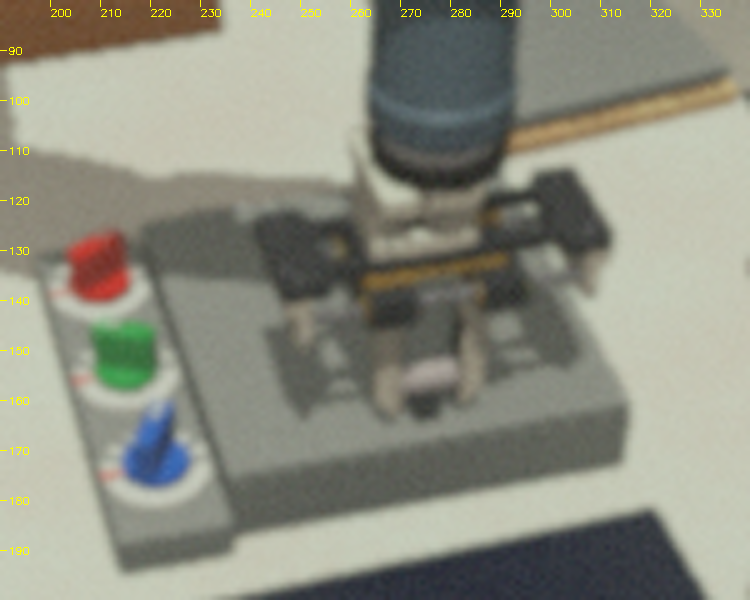

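```bash
python3 -m crank '{"dp":[[0,0.006,0],[0,0.01,0],[0,0.01,0],[0,0.01,0]],"rot":[[0,0,0],[0,0,0],[0,0,0],[0,0,0]],"gripper":[1,1,1,1]}' 40
python3 -m crank '{"dp":[[0,0,0],[0,0,0],[0,0,0],[0,0,0],[0,-0.08,0],[0,-0.2,0],[0,-0.3,0],[0,-0.3,0]],"rot":[[0,0,0],[0,0,0],[0,0,0],[0,0,0],[0,0,0],[0,0,0],[0,0,0],[0,0,0]],"gripper":[-0.3,-0.3,-0.3,-0.3,-0.3,-0.3,-0.3,-0.3]}' 40
python3 - <<'E'
from h import *
g=grab("side");crop(g,190,80,340,200,5,"s38.png");crop(grab("top"),140,110,245,230,5,"t38.png")
E
python3 go.py 470 200 140 -61.7
```

```text
time_s: 40.03
tcp_pos: [585.9, 62.1, 65.4]
eef_rot: [0.708, -0.009, 0.013, -0.706]
wrist_force: [-2.8, -5.4, 17.4]
width: 33.8
time_s: 40.7
tcp_pos: [588.1, 63.3, 158.4]
eef_rot: [0.707, -0.007, 0.016, -0.707]
wrist_force: [1.4, -0.3, 0.7]
width: 60.4
t 40.8 tcp [585.3  63.4 153.3] F [ 0.1 -0.1 -0.5] w 60.6
[[0.999, 0.005, 0.031], [-0.031, -0.0, 1.0], [0.005, -1.0, 0.0]]
heading -1.8 tilt 0.31 J6 -0.05
dist 179.2 dp [-0.399  0.042  0.443]
rot [-0.003  0.998  0.005] =deg [-0.2 59.9  0.3]
```

View pics/s38.png

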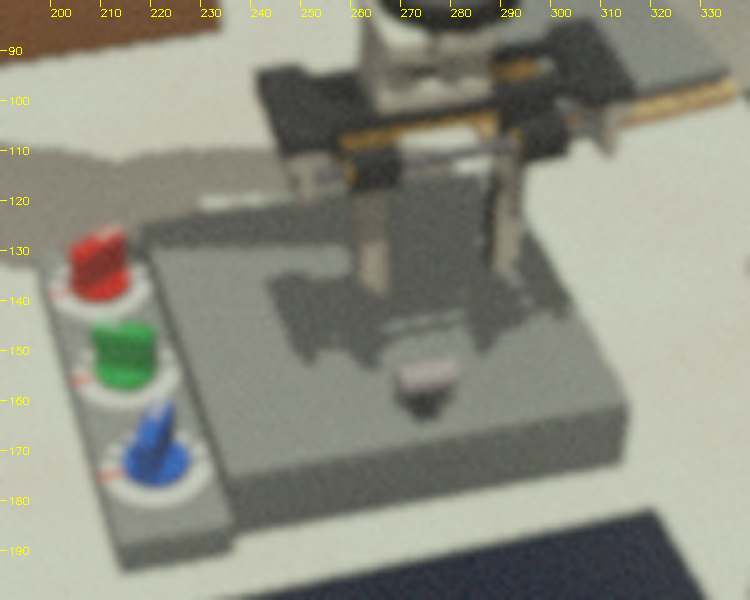

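```bash
python3 -m crank '{"dp":[[-0.05,0,0.05],[-0.1,0,0.1],[-0.17,0,0.18],[-0.24,0.01,0.26],[-0.31,0.02,0.35],[-0.399,0.042,0.443],[-0.399,0.042,0.443],[-0.399,0.042,0.443]],"rot":[[0,0.1,0],[0,0.22,0],[0,0.34,0],[0,0.46,0],[0,0.58,0],[0,0.7,0],[0,0.82,0],[0,0.94,0]],"gripper":[0.3,0.3,0.3,0.3,0.3,0.3,0.3,0.3]}' 40
python3 go.py 431.5 258 100 -61.6
```

```text
time_s: 41.47
tcp_pos: [465.5, 201.3, 136.9]
eef_rot: [0.619, -0.343, 0.341, -0.618]
wrist_force: [0.4, -0.6, 0.1]
width: 32.5
t 41.47 tcp [465.5 201.3 136.9] F [ 0.4 -0.6  0.1] w 32.5
[[0.532, -0.002, 0.847], [-0.847, -0.001, 0.532], [-0.001, -1.0, -0.002]]
heading -57.87 tilt 0.15 J6 1.2
dist 75.7 dp [-0.22   0.123  0.005]
rot [ 0.002  0.062 -0.001] =deg [ 0.1  3.7 -0. ]
```

```bash
python3 -m crank '{"dp":[[-0.1,0.05,0],[-0.22,0.1,0.005],[-0.22,0.123,0.005],[-0.22,0.123,0.005],[-0.22,0.123,0.005]],"rot":[[0,0.062,0],[0,0.062,0],[0,0.062,0],[0,0.062,0],[0,0.062,0]],"gripper":[0.3,0.3,0.3,0.3,0.3]}' 25
python3 go.py 431.5 258 56 -61.6
python3 - <<'E'
from h import *
g=grab("side");crop(g,180,80,250,160,8,"s39.png")
E
```

```text
time_s: 41.88
tcp_pos: [434.3, 256.0, 100.9]
eef_rot: [0.609, -0.361, 0.361, -0.608]
wrist_force: [0.5, 0.5, 0.7]
width: 32.5
t 41.88 tcp [434.3 256.  100.9] F [0.5 0.5 0.7] w 32.5
[[0.479, -0.0, 0.878], [-0.878, -0.002, 0.479], [0.001, -1.0, -0.001]]
heading -61.36 tilt 0.09 J6 1.38
dist 45.0 dp [-0.01   0.15  -0.005]
rot [0.001 0.004 0.001] =deg [0.  0.2 0.1]
```

View pics/s39.png

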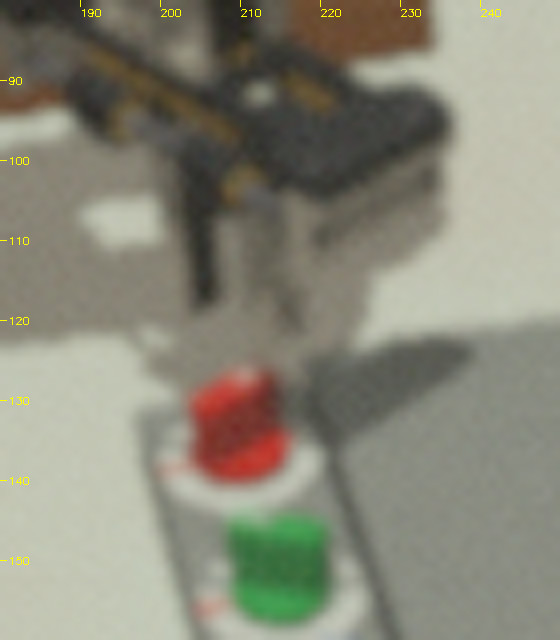

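```bash
python3 go.py 431.5 258 56 -61.6|tail -3; python3 -m crank '{"dp":[[-0.005,0.07,-0.003],[-0.008,0.13,-0.005],[-0.008,0.15,-0.005],[-0.008,0.15,-0.005],[-0.008,0.15,-0.005]],"rot":[[0,0,0],[0,0,0],[0,0,0],[0,0,0],[0,0,0]],"gripper":[0.3,0.3,0.3,0.3,0.3]}' 25
python3 -m crank '{"dp":[[0,0,0],[0,0,0],[0,0,0],[0,0,0],[0,0,0]],"rot":[[0,0,0],[0,0,0],[0,0,0],[0,0,0],[0,0,0]],"gripper":[1,1,1,1,1]}' 25
python3 -m crank '{"dp":[[0,0,0],[0,0,0],[0,0,0],[0,0,0],[0,0,0],[0,0,0],[0,0,0],[0,0,0]],"rot":[[0,-0.83,0],[0,-0.83,0],[0,-0.83,0],[0,-0.83,0],[0,-0.83,0],[0,-0.83,0],[0,-0.83,0],[0,-0.83,0]],"gripper":[1,1,1,1,1,1,1,1]}' 25
python3 go.py 431.5 258 56 88.3
```

```text
heading -61.42 tilt 0.11 J6 1.38
dist 45.9 dp [-0.013  0.152 -0.008]
rot [-0.001  0.003  0.002] =deg [-0.1  0.2  0.1]
time_s: 42.35
tcp_pos: [433.8, 257.2, 57.7]
eef_rot: [-0.607, 0.361, -0.363, 0.608]
wrist_force: [0.3, -0.2, -0.4]
width: 32.6
time_s: 42.77
tcp_pos: [432.9, 259.6, 58.3]
eef_rot: [-0.606, 0.361, -0.362, 0.609]
wrist_force: [-4.0, 6.4, 2.0]
width: 13.7
time_s: 43.43
tcp_pos: [432.0, 260.3, 58.3]
eef_rot: [-0.702, 0.069, -0.07, 0.705]
wrist_force: [-6.3, 10.0, 4.6]
width: 13.5
t 43.43 tcp [432.  260.3  58.3] F [-6.3 10.   4.6] w 13.5
[[0.981, 0.002, 0.196], [-0.196, 0.004, 0.981], [0.001, -1.0, 0.004]]
heading -11.31 tilt 0.27 J6 0.51
dist 3.3 dp [-0.     0.008 -0.008]
rot [-0.004  1.34  -0.002] =deg [-0.3 80.4 -0.1]
```

```bash
python3 -m crank '{"dp":[[0,0,0],[0,0,0],[0,0,0],[0,0,0],[0,0,0],[0,0,0],[0,0,0],[0,0,0]],"rot":[[0,-0.83,0],[0,-0.83,0],[0,-0.83,0],[0,-0.83,0],[0,-0.83,0],[0,-0.83,0],[0,-0.83,0],[0,-0.83,0]],"gripper":[1,1,1,1,1,1,1,1]}' 25
python3 -m crank '{"dp":[[0,0,0],[0,0,0],[0,0,0],[0,0,0],[0,0,0],[0,0,0],[0,0,0],[0,0,0]],"rot":[[0,-0.83,0],[0,-0.83,0],[0,-0.83,0],[0,-0.83,0],[0,-0.83,0],[0,-0.83,0],[0,-0.83,0],[0,-0.83,0]],"gripper":[1,1,1,1,1,1,1,1]}' 25
python3 go.py 431.5 258 56 88.3
```

```text
time_s: 44.1
tcp_pos: [430.8, 260.0, 58.3]
eef_rot: [-0.666, -0.234, 0.233, 0.669]
wrist_force: [-8.4, 8.9, 8.2]
width: 14.0
time_s: 44.77
tcp_pos: [430.2, 259.0, 58.3]
eef_rot: [-0.507, -0.493, 0.493, 0.508]
wrist_force: [-10.6, 5.0, 10.4]
width: 13.7
t 44.77 tcp [430.2 259.   58.3] F [-10.6   5.   10.4] w 13.7
[[0.029, -0.001, -1.0], [1.0, 0.002, 0.029], [0.002, -1.0, 0.001]]
heading 88.32 tilt 0.12 J6 -1.22
dist 2.8 dp [-0.003  0.008 -0.005]
rot [-0.001  0.     0.002] =deg [-0.1  0.   0.1]
```

Heading 88.3° is reached. Release, lift clear and check.

```bash
python3 -m crank '{"dp":[[0,0,0],[0,0,0],[0,0,0],[0,-0.1,0],[0,-0.2,0],[0,-0.33,0],[0,-0.4,0],[0,-0.4,0]],"rot":[[0,0,0],[0,0,0],[0,0,0],[0,0,0],[0,0,0],[0,0,0],[0,0,0],[0,0,0]],"gripper":[0.3,0.3,0.3,0.3,0.3,0.3,0.3,0.3]}' 25
python3 -m crank '{"dp":[[0,0,0.1],[0,0,0.2],[0,0,0.3],[0,0,0.4],[0,0,0.4],[0,0,0.4],[0,0,0.4]],"rot":[[0,0,0],[0,0,0],[0,0,0],[0,0,0],[0,0,0],[0,0,0],[0,0,0]],"gripper":[0.3,0.3,0.3,0.3,0.3,0.3,0.3]}' 25
python3 - <<'E'
from h import *
g=grab("side");crop(g,190,80,330,200,5,"s40.png");f=grab("top");crop(f,140,110,245,230,6,"t40.png");cv2.imwrite("pics/t41.png",f["pixels"])
st()
E
```

```text
time_s: 45.43
tcp_pos: [436.2, 258.7, 182.7]
eef_rot: [0.511, 0.495, -0.487, -0.506]
wrist_force: [0.2, 0.0, 1.3]
width: 32.6
time_s: 46.02
tcp_pos: [313.5, 262.1, 176.8]
eef_rot: [0.51, 0.492, -0.49, -0.508]
wrist_force: [0.2, -0.1, 0.3]
width: 32.4
t 46.12 tcp [314.  262.1 176.8] F [ 0.9  0.2 -0.4] w 32.4
[[0.036, 0.004, -0.999], [0.999, -0.0, 0.036], [-0.0, -1.0, -0.004]]
```

View pics/t40.png

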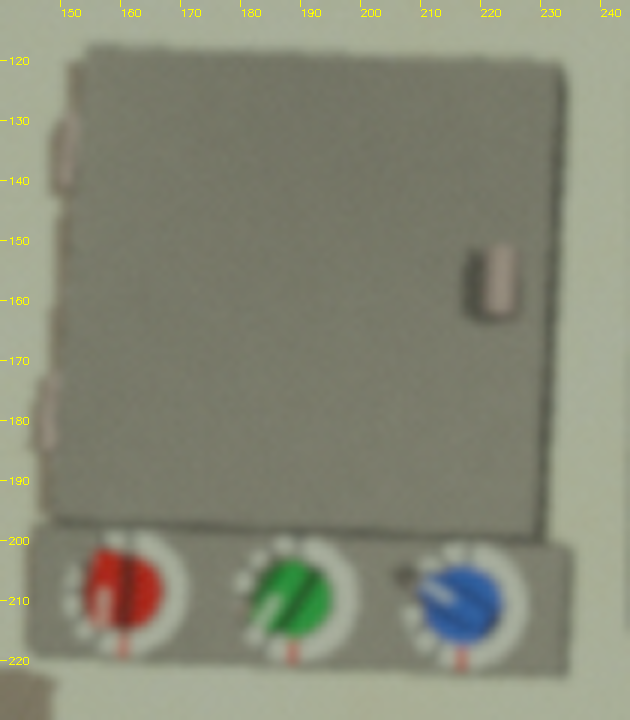

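View pics/s40.png

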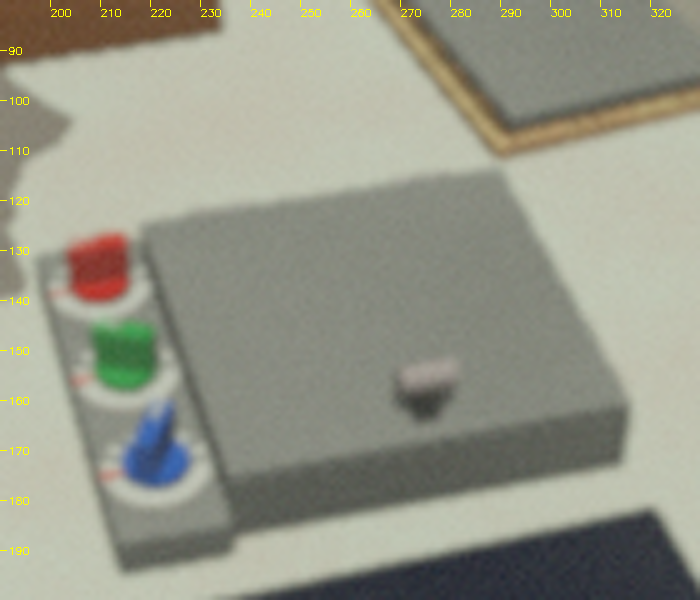

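View pics/t41.png

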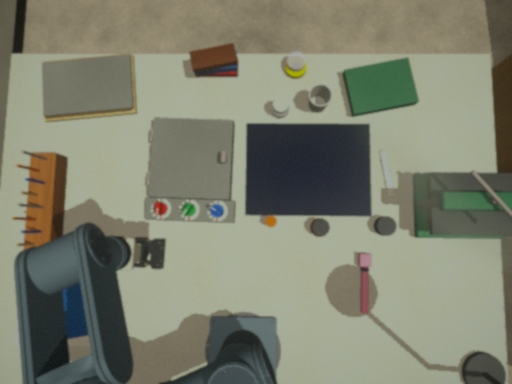

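```bash
python3 -c "
from bench import env
print(env.sign_off())"
```

```text
the job is handed in; nothing more can be done
None
```

I finished the job and handed it in at about 46 s of the 210 s allowed; sign-off gives no verdict, so the result is unconfirmed.

**What I did:** I set the dials to red 5, green 1 and blue 4. I raised the lid by its pull to about 80° and let go of it there. The steel-, copper- and brass-headed tools went into the case flat and level, side by side with their heads toward the hinge. I then shut the lid and turned red back to 0. The pink look-alike stayed where it was.

**Last checks:**
- **Lid:** the pictures show it in the same place as at the start. It met the rim with a brief 54 N at the wrist, under the 120 N limit.
- **Red dial:** the gripper's own angle put it at 0 within about 1–2°, and the picture agrees.
- **Tools:** all three looked flat and separate in the case just before the lid closed; I could not see them after that.
- **Bystanders:** all are where they started, as far as the pictures show, and I saw no tool knocked aside.
- **Robot:** clear of everything at hand-in.

**Disagreement:** the two cameras differed by up to about 4 mm on the case position. I used a position between the two, which the dial and pull grasps confirmed.

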